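Let off the ratchet clamp and shelve the bonded panel sample

ROBOT

A 6-joint arm with a two-finger parallel gripper is mounted at the origin on the work surface. World frame = base frame: x ahead of the robot, y to its left, z up, the work surface at z = 0. Lengths are in m, angles in degrees, forces in N, time in s.
With the tool pointing down it reaches from about 0.375 to 0.9 m from the base axis. Payload 3.1 kg.
Tool frame: the origin (TCP) lies where the fingers leave the gripper's body, on its centre line; the fingertips stand bot.tips_ahead ahead of it and the grasp point (between the pads) lies 51 mm ahead of it (bot.tips_ahead is the distance from the TCP to the fingertips, in m); z points along the fingers, x is the direction in which the jaws open and shut, and the axes are right-handed (so a half turn about z gives the same grasp; the last joint's range is limited). The gripper opens to 87 mm and grips with 3 to 60 N. Pads are 19 mm wide; open, the fingers measure 117 mm over their backs; the gripper's body (75 mm by 190 mm) begins 51 mm behind the grasp point.
Start: joints at [-76.862, 30.224, 82.088, -0, 67.689, -10.227], TCP at [0.248, -0.574, 0.292] pointing down, gripper open.
Joint ranges: [-176.69, 176.69], [-43.24, 126.21], [12.49, 139.97], [-82, 262], [0, 151.66], [-163.58, 163.58]. Speed limits (degrees/s): [159.86, 159.86, 180, 180, 180, 180].

INTERFACE

Orientations are given as a 3x3 rotation matrix whose columns are the frame's x, y, z axes.
In Python, from rig import bot, vision, nets gives the robot as it stands.
- The arm moves only by the tool play_rows, never from a script. Its argument "series" is a list of rows, each an object of numbers: "tx", "ty", "tz": the shift along the world's x, y, z as a fraction of full scale; "turn": the turn about the world's z as a fraction of full scale. A call has 1 to 10 rows; each row shifts and turns the commanded pose from where the row before left it; what a row does not reach is not made up. Full scale, the value 1, is 0.8 m for a shift and 60 degrees for a turn. A row lasts 1/10 s, in which the tool goes at most 50 mm and 8.59 degrees, less where a joint would pass 70% of its speed; a pose out of reach is approached as far as the arm can. A call with a number of a shift or a turn outside -1 to 1 is refused whole. A call with a gripper value outside its range is refused whole. "gripper" is the opening, from 0 (shut) to 1 (fully open), set as the call begins (left out, the last holds). The fingers move at their own pace and stop on an object; the grip force is fixed at half the most. Time passes only in rows, so rows that do not move let the fingers close. It gives the time, the measured TCP pose, the force and the opening at its end, in the units of the state.
- bot.read_state(): the state, without advancing time (a new reading comes with each control period).
- vision.capture(name): name is "scene" or "top" or "wrist"; returns a dict with "pixels" (480x640x3 uint8, blue, green, red), "fx", "fy", "cx", "cy" (pixels), "extrinsics" (4x4, takes a point from camera to world coordinates). Camera axes: x right, y down, z forward; pixel columns grow to the right and rows downward; lengths in m; the calibration is good to about 2 mm. A picture is of the moment at which its call begins. There is no depth.
- bot.hand_in(): hands the job in, once; it reports no verdict.
Trained networks look in a picture, given as the dict that the camera call returned (one of the last four; its "shot" number tells which), for a name from the list of things; names that differ only in an ending like _2 or _b are one class to them, and where a whole thing is asked for, a point or a joint stands for the part that bears it (a point fixed in the world has none). Each returns a list of dicts, best first, with "confidence" (0 to 1); they miss things now and then, are a little off and sometimes report something else, mostly with a low value. They report only what shows in the picture. A call takes as long as a camera call. They do not tell look-alikes from the thing itself.
- nets.look_for(picture, query): "at" ([column, row] as shares, 0 to 1, of the picture: columns of its width, rows of its height, amid what is visible of it).
- nets.masks_of(picture, query): "region" (480x640 bool, what is visible of it) and "at" ([column, row] as shares, 0 to 1, of the picture: columns of its width, rows of its height, amid what is visible of it).
The state is a dict: "time_s": time; "joint_positions": joint angles; "qvel": joint speeds; "tau": joint torques, N m; "position": TCP position; "tcp_rot": TCP orientation; "force": force on the tool from outside, world axes, zero at the start; "moment": the same for the moment, N m; "opening": opening from 0.0 (shut) to 1.0 (fully open).
Only numpy, scipy, OpenCV 4.12 (cv2) and the standard library are available. Lean on these libraries where they do the work, as an engineer would, in place of code of your own. Each camera call takes 0.05 s, during which the arm holds its last target.

TASK

The yellow-cored panel sample has finished bonding in the ratchet clamp: press the red thumb tab just hard enough to lift the pawl off the ratchet wheel until the sliding jaw has run all the way back, then take the sample out and stand it gently in the empty wooden holder, right down in its pocket, and let go. The pawl bends easily, so feel for the tab and never bear hard on any part of the clamp; do not pull at the sample while the jaw still grips it, and leave everything else where it is.

Things in the scene. Friction and masses are not known exactly. Their poses are not given: they have to be found in the camera images.
- clamp: Dark green-grey bench clamp fixed to the table, 120 mm wide (x), 285 mm long (y -170 to +115 mm). Origin on the table under its middle, z up. Fixed jaw at its +y end (y 78 to 102 mm, top z 100). An aluminium sliding jaw with a sprung, rubber-faced plate (top z 100) runs along y; springs push it open, to -y, a damper slows it. More than 15 N on any part bends something.
- ratchet_axle (a point): Centre of the upright steel ratchet wheel on the clamp's +x side (clamp x 79, y -30, z 66 mm), axle along x; 80 mm diameter, 12 mm thick, 18 saw teeth, geared to the sliding jaw. Its crank (50 mm arm, black grip out to clamp x 141 mm, up to z 125) points to the clamp's +y when clamped and swings up over the top as the jaw opens.
- pawl_seat (a point): Top of the wheel where the nose of the steel pawl sits in the teeth (clamp x 79, y -30, z 101 mm); a dark lug with the rubber stop reaches over it (top z 131). The pawl lies along y: pivot at y -72, tail with the red thumb tab at y -132. Tab pressed down: nose goes up. If the tab comes up too early the pawl catches the next tooth (5.6 mm of jaw travel) and stops the jaw; press again.
- tab_zone (a point): Fixed point of the clamp (x 79, y -132, z 113 mm) in the middle of where the red thumb tab can be; axes as the clamp's. The tab is 30 mm (x) by 26 mm (y); the pawl's bracket is bolted on through slots, so its top rests anywhere from 11 mm below to 12 mm above this point: feel for it.
- tab_stop (a point): Fixed point on the clamp under the tab (x 79, y -132, z 89 mm). From where the tab is first met: 8.5 to 10.5 mm down lifts the nose clear of the teeth (1 to 9 N, in jerks, as it drags up the loaded tooth; then 2 to 7 N keeps it up); 1 to 4 mm further a rubber stop over the nose, about 8 N per mm, ends the travel. Over 15 N bends the pawl.
- jaw (a joint): How far the sliding jaw has backed off along the clamp's -y, in m: about 0.001 while clamped, 0.028 when fully back against its stop. With the pawl held off it gets there in about 4 to 5 s.
- sample: The bonded panel sample standing in the clamp: a rigid block 50 mm (its x) by 44 mm (its y) by 110 mm tall, yellow core with a grey stone-like face on +y and a thin white back on -y, about 0.17 kg. Origin at the centre of its underside, z up. In the clamp it stands 34 mm above the table at x 0, y 56 mm of the clamp, axes parallel to the clamp's, its upper 44 mm above the jaws; the pressure plate leaves its face when the jaw has backed off 7 mm and ends 21 mm away.
- holder: The empty display holder, pale wood with a brass edge, fixed to the table: base 110 mm square and 10 mm thick carrying a rectangular pocket 54 mm (x) by 48 mm (y) inside, 8 mm walls, rim at z = 40 mm, pocket floor at z = 10 mm. Origin at the centre of its underside. The sample fits only with its x along the holder's x (either way round).
- sample_olive: Bystander: olive-cored sample with a black face, 50 x 44 x 110 mm, standing in the other, identical holder. Origin at the centre of its underside. Leave it.
- glue_jar: Bystander: closed jar with a white lid, 72 mm diameter, 85 mm tall. Origin under its centre. Leave it.
- glue_brush: Bystander: flat brush with a wooden handle, lying on the table. Leave it.
- tape_measure: Bystander: dark grey tape measure, 62 x 34 x 58 mm. Leave it.
- tile_stack: Bystander: three 100 mm square tiles in a stack 36 mm high. Leave it.
- wool_offcut: Bystander: yellow board offcut, 90 x 60 x 40 mm. Leave it.
- foam_plate: Bystander: blue foam plate, 130 x 90 x 12 mm. Leave it.
Mind the look-alikes: they are no part of the job. What is shaped like the sample but purple is not meant. Leave any pink look-alike of the holder alone.

How it is judged:
By the outcome, as a careful person would: the job done as asked, in the order asked, and still so for the second after the job is handed in, with the robot touching nothing.
It also fails if it takes over 67 s, if anything falls off the work surface, if the arm or the gripper's body presses on something with over 40 N, if the wrist force passes 120 N, or if a joint passes its speed limit or range.

## Working session

There is one attempt and no reset: what is moved stays moved. The work goes in short steps, Python scripts to look and compute and a tool call to move; the robot and the scene stay as the last step left them, time stands still between calls to the robot, and variables do not carry over. Pictures are saved under pics/ and viewed, and the job is handed in when it is done.

Besides the shell and the picture viewer there is one more tool, called after ">>>" by a JSON object that holds its "name" and its "arguments". play_rows: Moves the arm, as the interface text tells. Shift numbers are shares of 0.8 m and turn numbers shares of 60 degrees, none past 1 either way. Its arguments: {"type":"object","properties":{"series":{"type":"array"},"gripper":{"type":"number"}},"required":["series"]}

```bash
ls; mkdir -p pics; python3 - <<'E'
from rig import bot, vision, nets
import cv2,numpy as np
s=bot.read_state(); print(s); print(bot.tips_ahead)
for n in ["scene","top"]:
    p=vision.capture(n); cv2.imwrite(f"pics/{n}0.png",p["pixels"]); print(n,p["fx"],p["fy"],p["cx"],p["cy"],np.array(p["extrinsics"]).round(4).tolist())
    np.savez(f"{n}0.npz",K=[p["fx"],p["fy"],p["cx"],p["cy"]],E=p["extrinsics"])
    for q in ["clamp","ratchet_axle","pawl_seat","tab_zone","sample","holder","sample_olive","glue_jar"]:
        print(q,[(round(d["confidence"],2),[round(d["at"][0]*640),round(d["at"][1]*480)]) for d in nets.look_for(p,q)][:4])
E
```

```text
pics
{'time_s': 0.0, 'joint_positions': array([-7.68644727e+01,  3.02783220e+01,  8.21577977e+01,  2.77277364e-04,
        6.76883414e+01, -1.02253598e+01]), 'qvel': array([-0.05064795,  0.09999474, -0.00469595,  0.03274943, -0.0372691 ,
        0.02240626]), 'tau': array([-1.00229779e-04, -4.40043569e+01, -1.76590651e+01,  6.35273801e-02,
        5.82993426e-02, -1.70475619e-04]), 'position': array([ 0.2477364 , -0.57315908,  0.29127054]), 'tcp_rot': array([[ 3.96519081e-01, -9.18026350e-01, -4.89296174e-04],
       [-9.18023993e-01, -3.96519191e-01,  2.11643542e-03],
       [-2.13695880e-03, -3.90021399e-04, -9.99997641e-01]]), 'force': array([0.61999086, 0.12170528, 0.65184822]), 'moment': array([-0.00313488, -0.0232399 , -0.0410223 ]), 'opening': 0.9970816264610487}
0.0697
scene 550.317594304894 550.317594304894 321.2586671509372 238.79343868330236 [[-0.1531, 0.6994, -0.6981, 1.5678], [0.9882, 0.1075, -0.109, 0.1878], [-0.0012, -0.7066, -0.7076, 1.1887], [0.0, 0.0, 0.0, 1.0]]
clamp [(0.98, [338, 263])]
ratchet_axle [(0.63, [340, 262])]
pawl_seat [(0.44, [243, 316])]
tab_zone [(0.59, [337, 262])]
sample [(0.78, [387, 215]), (0.7, [372, 242]), (0.6, [430, 262])]
holder [(0.58, [239, 195]), (0.56, [208, 273])]
sample_olive [(0.56, [221, 220]), (0.38, [347, 249])]
glue_jar [(0.59, [458, 248])]
top 618.8159185086726 618.8159185086726 324.3676629192615 242.0209190457983 [[0.0016, -0.994, 0.1098, 0.3156], [-0.9998, 0.0003, 0.0174, -0.006], [-0.0173, -0.1098, -0.9938, 1.6079], [0.0, 0.0, 0.0, 1.0]]
clamp [(0.66, [307, 228])]
ratchet_axle [(0.87, [304, 230])]
pawl_seat [(0.83, [307, 227]), (0.74, [199, 176])]
tab_zone [(0.8, [305, 232])]
sample [(0.97, [260, 306]), (0.96, [205, 236]), (0.94, [270, 239])]
holder [(0.42, [190, 338])]
sample_olive [(0.93, [449, 257])]
glue_jar [(0.82, [175, 275])]
```

View pics/scene0.png

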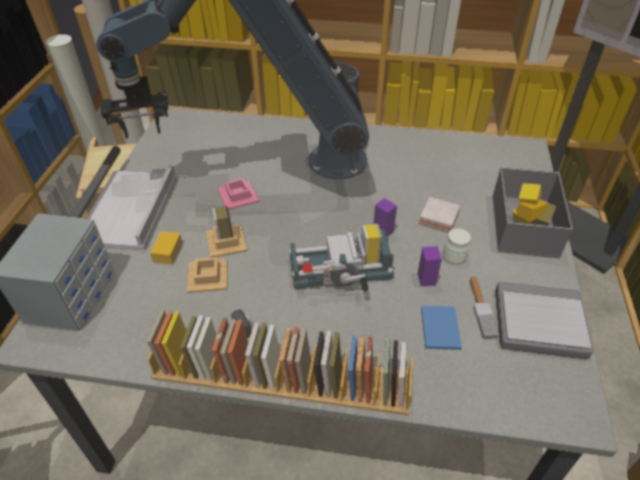

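View pics/top0.png

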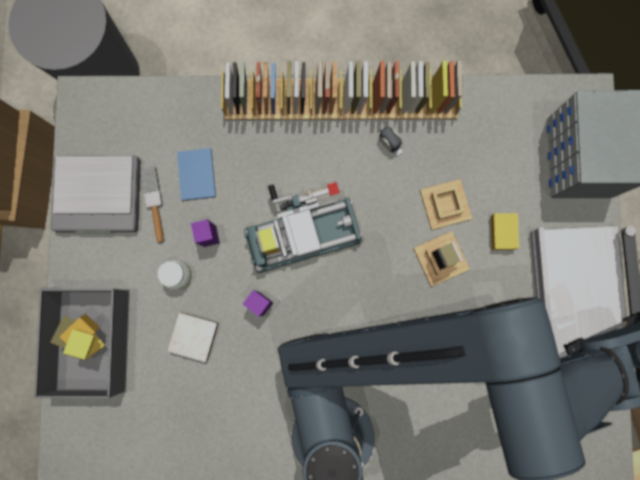

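```bash
python3 - <<'E'
import cv2
a=cv2.imread("pics/scene0.png"); cv2.imwrite("pics/scene0c.png",cv2.resize(a[130:350,180:480],None,fx=2.66,fy=2.66,interpolation=3))
a=cv2.imread("pics/top0.png"); cv2.imwrite("pics/top0c.png",cv2.resize(a[160:360,170:370],None,fx=3,fy=3,interpolation=3))
E
```

```text
(no output)
```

View pics/scene0c.png

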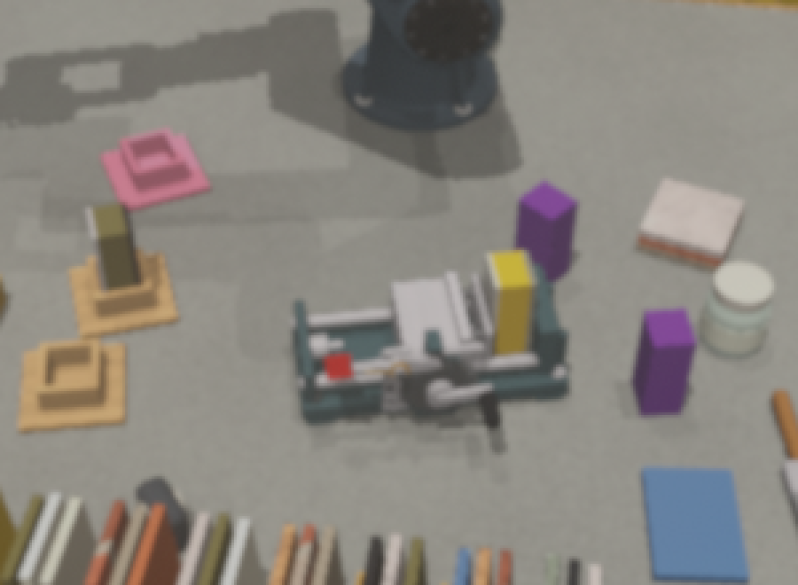

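View pics/top0c.png

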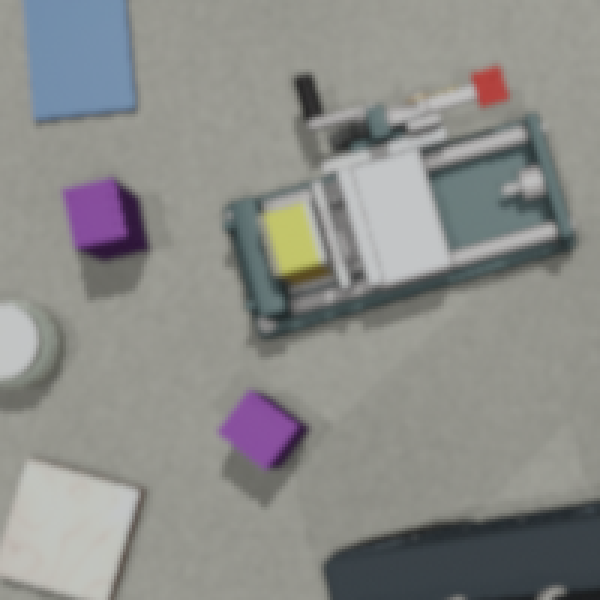

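```bash
cat > h.py <<'E'
import numpy as np,cv2
def load(n):
    d=np.load(n+".npz"); return d["K"],d["E"]
def ray(cam,uv):
    K,E=cam; d=E[:3,:3]@np.array([(uv[0]-K[2])/K[0],(uv[1]-K[3])/K[1],1.]); return E[:3,3],d
def atz(cam,uv,z):
    o,d=ray(cam,uv); return o+d*(z-o[2])/d[2]
def proj(cam,P):
    K,E=cam; q=(np.atleast_2d(P)-E[:3,3])@E[:3,:3]; return np.c_[K[0]*q[:,0]/q[:,2]+K[2],K[1]*q[:,1]/q[:,2]+K[3]]
def tri(obs):
    A=np.zeros((3,3));b=np.zeros(3)
    for c,uv in obs:
        o,d=ray(c,uv); d=d/np.linalg.norm(d);M=np.eye(3)-np.outer(d,d);A+=M;b+=M@o
    return np.linalg.solve(A,b)
def pose(x,y,yaw):
    c,s=np.cos(np.radians(yaw)),np.sin(np.radians(yaw)); return np.array([[c,-s,0],[s,c,0],[0,0,1]]),np.array([x,y,0])
def cap(n,f):
    from rig import vision
    p=vision.capture(n); cv2.imwrite(f"pics/{f}.png",p["pixels"]); np.savez(f+".npz",K=[p["fx"],p["fy"],p["cx"],p["cy"]],E=p["extrinsics"]); return p
def lines(img,cam,R,t,box,col=(255,0,255),s=1,o=(0,0)):
    x0,x1,y0,y1,z0,z1=box
    P=np.array([[x,y,z] for x in(x0,x1) for y in(y0,y1) for z in(z0,z1)])/1000.
    q=((proj(cam,P@R.T+t)-o)*s+s/2-.5).round().astype(int)
    for i in range(8):
        for j in(1,2,4):
            if not i&j: cv2.line(img,tuple(map(int,q[i])),tuple(map(int,q[i|j])),col,1,cv2.LINE_AA)
E
python3 - <<'E'
from h import *
S=load("scene0");T=load("top0")
ims=cv2.imread("pics/scene0.png");imt=cv2.imread("pics/top0.png")
def red(i):
    h=cv2.cvtColor(i,cv2.COLOR_BGR2HSV); m=((h[...,0]<6)|(h[...,0]>174))&(h[...,1]>180)&(h[...,2]>120); return m
def cent(m,box):
    x0,x1,y0,y1=box; ys,xs=np.nonzero(m[y0:y1,x0:x1]); return np.array([xs.mean()+x0,ys.mean()+y0]),len(xs)
rs,n1=cent(red(ims),(290,330,250,280)); rt,n2=cent(red(imt),(320,350,175,200)); print(rs,n1,rt,n2)
tab=tri([(S,rs),(T,rt)]); print("tab",tab, proj(S,tab)-rs)
def yel(i): 
    h=cv2.cvtColor(i,cv2.COLOR_BGR2HSV); return (h[...,0]>22)&(h[...,0]<35)&(h[...,1]>110)&(h[...,2]>150)
ys,n=cent(yel(imt),(250,285,220,255)); print(ys,n); s=atz(T,ys,.144); print("sample top",s)
d=s-tab; print("dist",np.hypot(d[0],d[1]),"expect",np.hypot(79,188)); yaw=np.degrees(np.arctan2(d[1],d[0])-np.arctan2(.188,-.079)); print(yaw)
R,t=pose(0,0,yaw); m=((tab+s)/2)[:2]; c=m-(R@np.array([.0395,-.038,0]))[:2]; print("clamp",c)
# holder top guess
for uv in [(446,204),]:
    print(atz(T,uv,.04))
E
```

```text
[nan nan] 0 [nan nan] 0
tab [nan nan nan] [[nan nan]]
[266.91666667 239.86764706] 204
sample top [0.48252334 0.15674271 0.144     ]
dist nan expect 203.92400545301183
nan
clamp [nan nan]
[ 0.58656573 -0.28954053  0.04      ]<stdin>:7: RuntimeWarning: Mean of empty slice.
  ret = ret.dtype.type(ret / rcount)
```

```bash
cat > fit.py <<'E'
from h import *
S=load("scene0");T=load("top0")
ims=cv2.imread("pics/scene0.png");imt=cv2.imread("pics/top0.png")
def red(i):
    i=i.astype(int); return (i[...,2]>130)&(i[...,2]-i[...,1]>80)&(i[...,2]-i[...,0]>80)
def cent(m,box):
    x0,x1,y0,y1=box; ys,xs=np.nonzero(m[y0:y1,x0:x1]); return np.array([xs.mean()+x0,ys.mean()+y0]),len(xs)
rs,n1=cent(red(ims),(290,330,250,280)); rt,n2=cent(red(imt),(320,350,175,200)); print(rs,n1,rt,n2)
tab=tri([(S,rs),(T,rt)]); print("tab",tab, proj(S,tab)-rs)
def yel(i): 
    h=cv2.cvtColor(i,cv2.COLOR_BGR2HSV); return (h[...,0]>22)&(h[...,0]<35)&(h[...,1]>110)&(h[...,2]>150)
ys,n=cent(yel(imt),(250,285,220,255)); print(ys,n); s=atz(T,ys,.144); print("sample top",s)
d=s-tab; print("dist",np.hypot(d[0],d[1]),"expect",np.hypot(79,188)); yaw=np.degrees(np.arctan2(d[1],d[0])-np.arctan2(.188,-.079)); print(yaw)
R,t=pose(0,0,yaw); m=((tab+s)/2)[:2]; c=m-(R@np.array([.0395,-.038,0]))[:2]; print("clamp",c)
R,t=pose(*c,yaw)
for nm,im,cam,o in (("s",ims,S,(280,200)),("t",imt,T,(235,165))):
    k=5; w,h=140,110
    a=cv2.resize(im[o[1]:o[1]+h,o[0]:o[0]+w],None,fx=k,fy=k,interpolation=3)
    for b,cl in (((-25,25,34,78,34,144),(255,0,255)),((-60,60,78,102,0,100),(255,255,0)),((-60,60,-170,115,0,0),(0,255,0)),((64,94,-145,-119,tab[2]*1000,tab[2]*1000),(255,0,0))):
        lines(a,cam,R,t,b,cl,k,o)
    cv2.imwrite(f"pics/fit_{nm}.png",a)
E
python3 fit.py
```

```text
[306.6984127  267.50793651] 63 [332.9673913  188.39130435] 92
tab [ 6.13933607e-01 -3.82598696e-04  1.08718506e-01] [[-0.10372216 -0.00122697]]
[266.91666667 239.86764706] 204
sample top [0.48252334 0.15674271 0.144     ]
dist 0.20483413469811373 expect 203.92400545301183
17.11433929763296
clamp [0.49929493 0.10287335]
```

View pics/fit_s.png

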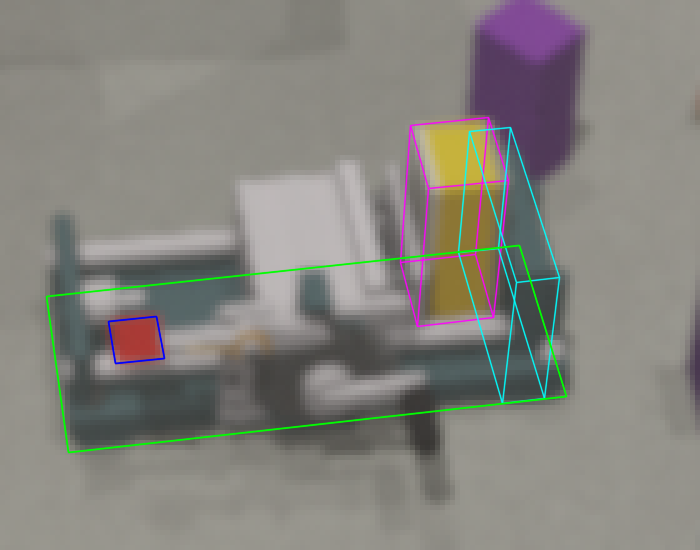

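View pics/fit_t.png

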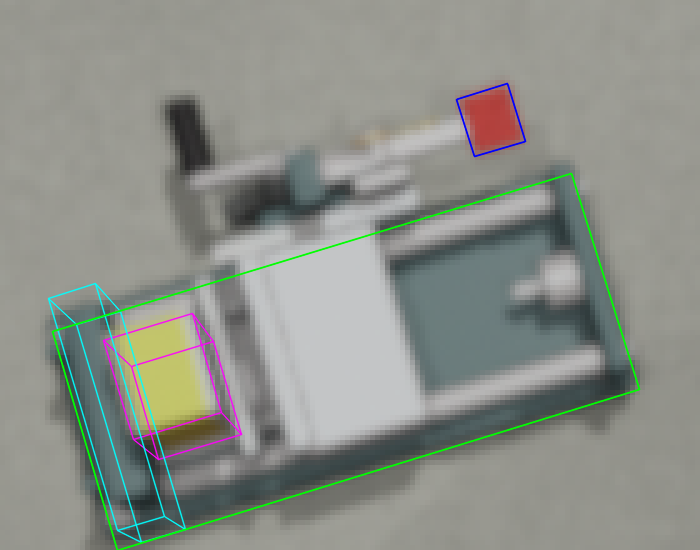

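>>> {"name": "play_rows", "arguments": {"series": [{"tx":0.039,"ty":0.038,"tz":0.0075,"turn":0.14},{"tx":0.039,"ty":0.038,"tz":0.0075,"turn":0.14},{"tx":0.039,"ty":0.038,"tz":0.0075,"turn":0.14},{"tx":0.039,"ty":0.038,"tz":0.0075,"turn":0.14},{"tx":0.039,"ty":0.038,"tz":0.0075,"turn":0.14},{"tx":0.039,"ty":0.038,"tz":0.0075,"turn":0.14},{"tx":0.039,"ty":0.038,"tz":0.0075,"turn":0.14},{"tx":0.039,"ty":0.038,"tz":0.0075,"turn":0.14},{"tx":0.039,"ty":0.038,"tz":0.0075,"turn":0.14},{"tx":0.039,"ty":0.038,"tz":0.0075,"turn":0.14}], "gripper": 0}}

```text
time_s: 1.9
position: [0.561, -0.2682, 0.3527]
tcp_rot: [[0.953, 0.304, 0.0], [0.304, -0.953, -0.0], [0.0, 0.0, -1.0]]
force: [0.4, -0.1, 0.1]
opening: 0.171
```

```bash
python3 - <<'E'
from h import *
p=cap("wrist","w1"); print(np.array(p["extrinsics"]).round(3).tolist(),p["fx"])
from rig import bot; s=bot.read_state(); print(s["position"],s["tcp_rot"].round(3).tolist(),s["time_s"],s["force"])
E
```

```text
[[0.952, 0.294, 0.078, 0.54], [0.305, -0.921, -0.243, -0.201], [0.0, 0.255, -0.967, 0.443], [0.0, 0.0, 0.0, 1.0]] 396.55238302135285
[ 0.56571436 -0.26334287  0.35384816] [[0.95, 0.313, 0.007], [0.313, -0.95, 0.003], [0.008, -0.0, -1.0]] 1.95 [3.49502795 2.37861286 1.19777552]
```

View pics/w1.png

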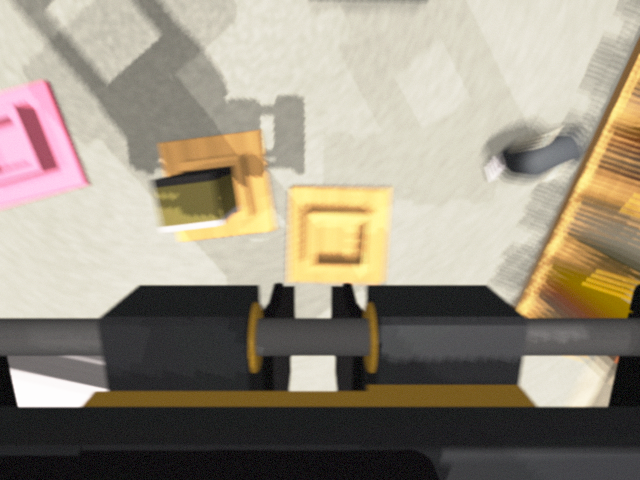

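```bash
python3 - <<'E'
from h import *
p=cap("wrist","w2"); print(np.array(p["extrinsics"]).round(3).tolist(),p["fx"])
from rig import bot; s=bot.read_state(); print(s["position"],s["tcp_rot"].round(3).tolist(),s["time_s"],s["force"],s["qvel"].round(2))
a=cv2.imread("pics/w2.png"); cv2.imwrite("pics/w2c.png",cv2.resize(a[170:295,240:440],None,fx=4,fy=4,interpolation=3))
E
```

```text
[[0.95, 0.301, 0.087, 0.543], [0.313, -0.919, -0.239, -0.196], [0.008, 0.255, -0.967, 0.444], [0.0, 0.0, 0.0, 1.0]] 396.55238302135285
[ 0.56346699 -0.26573867  0.35333628] [[0.952, 0.306, 0.004], [0.306, -0.952, 0.0], [0.004, 0.001, -1.0]] 2.0 [0.06367963 0.15442399 0.45826074] [-4.17 -0.12  2.46 -4.26 -0.4   2.54]
```

View pics/w2c.png

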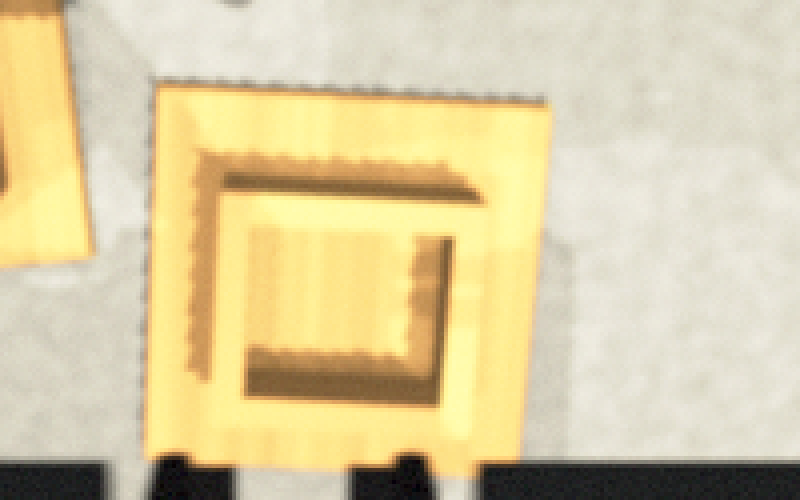

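>>> {"name": "play_rows", "arguments": {"series": [{"tx":-0.01,"ty":-0.03},{"tx":-0.01,"ty":-0.03},{"tx":0},{"tx":0},{"tx":0},{"tx":0}]}}

```text
invalid input
```

```bash
python3 - <<'E'
from h import *
p=cap("wrist","w3"); print(np.array(p["extrinsics"]).round(3).tolist(),p["fx"])
from rig import bot; s=bot.read_state(); print(s["position"],s["tcp_rot"].round(3).tolist(),s["time_s"],s["force"],s["qvel"].round(2))
a=cv2.imread("pics/w3.png"); cv2.imwrite("pics/w3c.png",cv2.resize(a[130:290,240:440],None,fx=4,fy=4,interpolation=3))
E
```

```text
[[0.952, 0.295, 0.082, 0.542], [0.306, -0.921, -0.242, -0.198], [0.004, 0.256, -0.967, 0.443], [0.0, 0.0, 0.0, 1.0]] 396.55238302135285
[ 0.56161642 -0.26755434  0.35268623] [[0.953, 0.302, 0.001], [0.302, -0.953, -0.001], [0.001, 0.001, -1.0]] 2.05 [ 0.65556739 -0.68478239  0.25689153] [-3.32 -0.04  1.88 -1.66 -0.05  0.5 ]
```

View pics/w3c.png

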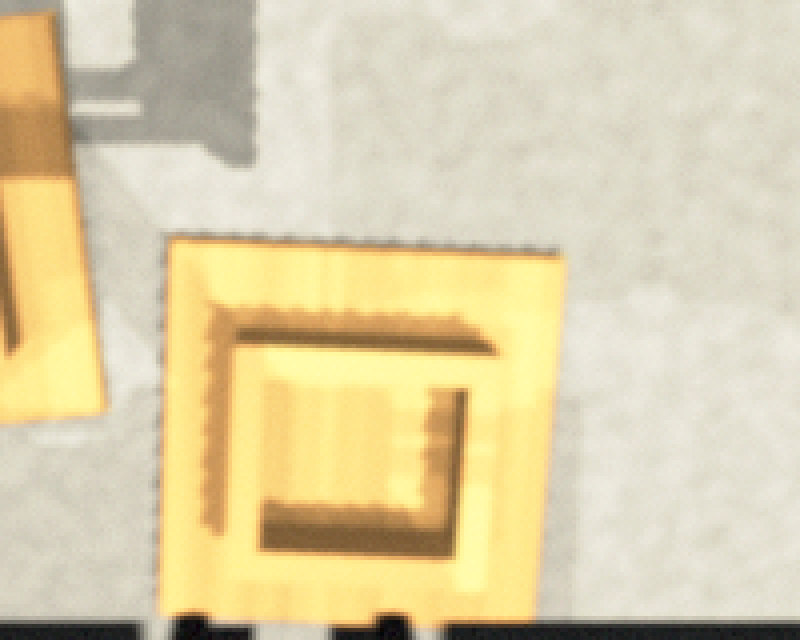

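>>> {"name": "play_rows", "arguments": {"series": [{"tx":-0.01,"ty":-0.03,"tz":0.0,"turn":0.0},{"tx":-0.01,"ty":-0.03,"tz":0.0,"turn":0.0},{"tx":0.0,"ty":0.0,"tz":0.0,"turn":0.0},{"tx":0.0,"ty":0.0,"tz":0.0,"turn":0.0}]}}

```text
time_s: 2.45
position: [0.5428, -0.3187, 0.3519]
tcp_rot: [[0.955, 0.295, -0.001], [0.295, -0.955, 0.001], [-0.0, -0.001, -1.0]]
force: [0.6, 1.4, 0.3]
opening: 0.007
```

```bash
python3 - <<'E'
from h import *
p=cap("wrist","w4"); print(np.array(p["extrinsics"]).round(3).tolist(),p["fx"])
from rig import bot; s=bot.read_state(); print(s["position"],s["tcp_rot"].round(3).tolist(),s["time_s"],s["force"],s["qvel"].round(2))
a=cv2.imread("pics/w4.png"); cv2.imwrite("pics/w4c.png",cv2.resize(a[80:240,240:440],None,fx=4,fy=4,interpolation=3))
c=load("w4")
E
```

```text
[[0.955, 0.286, 0.075, 0.522], [0.296, -0.924, -0.243, -0.251], [-0.0, 0.254, -0.967, 0.442], [0.0, 0.0, 0.0, 1.0]] 396.55238302135285
[ 0.54311011 -0.31805009  0.35196345] [[0.955, 0.296, -0.001], [0.296, -0.955, 0.001], [-0.0, -0.001, -1.0]] 2.5 [ 0.06173092 -0.56043978  0.67554789] [ 1.09 -0.26  0.11  0.06 -0.07 -0.2 ]
```

View pics/w4c.png

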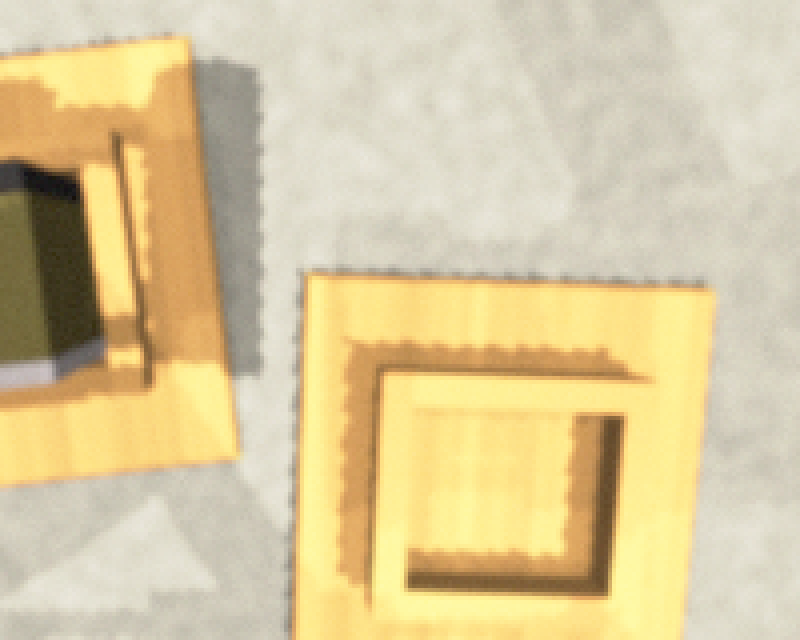

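```bash
python3 - <<'E'
from h import *
c=load("w4")
f=lambda x,y,z:atz(c,((x+.5)/4-.5+240,(y+.5)/4-.5+80),z)
P=[f(413,408,.04),f(625,413,.04),f(610,595,.04),f(406,590,.04)]
for p in P: print(p.round(4))
print("ctr",np.mean(P,0)); 
for i in range(4):
    d=P[(i+1)%4]-P[i]; print(np.hypot(*d[:2]),np.degrees(np.arctan2(d[1],d[0])))
Q=[f(305,272,.01),f(715,290,.01)]; d=Q[1]-Q[0]; print(Q,np.hypot(*d[:2]),np.degrees(np.arctan2(d[1],d[0])))
# tight fit overlay
from scipy.optimize import least_squares
K=[((305,272),(-55,55,10)),((715,290),(55,55,10)),((413,408),(-27,24,40)),((625,413),(27,24,40)),((610,595),(27,-24,40)),((406,590),(-27,-24,40))]
uv=np.array([((a+.5)/4-.5+240,(b+.5)/4-.5+80) for (a,b),_ in K]); X=np.array([k for _,k in K])/1e3
def r(p):
    R,t=pose(*p); return (proj(c,X@R.T+t)-uv).ravel()
s=least_squares(r,[.58,-.29,12]); print(s.x,np.abs(s.fun).max(),s.fun.reshape(-1,2).round(1).tolist())
im=cv2.resize(cv2.imread("pics/w4.png")[80:270,240:440],None,fx=3,fy=3,interpolation=3)
R,t=pose(*s.x)
for b in [(-55,55,-55,55,0,10),(-27,27,-24,24,10,40),(-35,35,-32,32,10,40)]: lines(im,c,R,t,b,(255,0,0),3,(240,80))
cv2.imwrite("pics/w4f.png",im)
T=load("top0");im=cv2.resize(cv2.imread("pics/top0.png")[160:300,390:530],None,fx=4,fy=4,interpolation=3)
for b in [(-55,55,-55,55,0,10),(-35,35,-32,32,10,40)]: lines(im,T,R,t,b,(255,0,0),4,(390,160))
cv2.imwrite("pics/w4t.png",im)
E
```

```text
[ 0.5624 -0.2778  0.04  ]
[ 0.6137 -0.2632  0.04  ]
[ 0.6262 -0.3082  0.04  ]
[ 0.5753 -0.3226  0.04  ]
ctr [ 0.59441014 -0.29294512  0.04      ]
0.053327733660676106 15.855315146303447
0.04673055896672948 -74.51260198502858
0.05284376742028598 -164.2373346197087
0.046644507668217774 106.08128716958683
[array([ 0.5269564 , -0.25437774,  0.01      ]), array([ 0.63210646, -0.22668486,  0.01      ])] 0.10873559768203421 14.754677647091798
[ 0.59432898 -0.29318459 15.39225015] 0.9883253415550541 [[-0.3, 0.3], [1.0, -0.9], [-0.3, -0.7], [0.4, -0.2], [0.2, 1.0], [-0.9, 0.6]]
```

View pics/w4f.png

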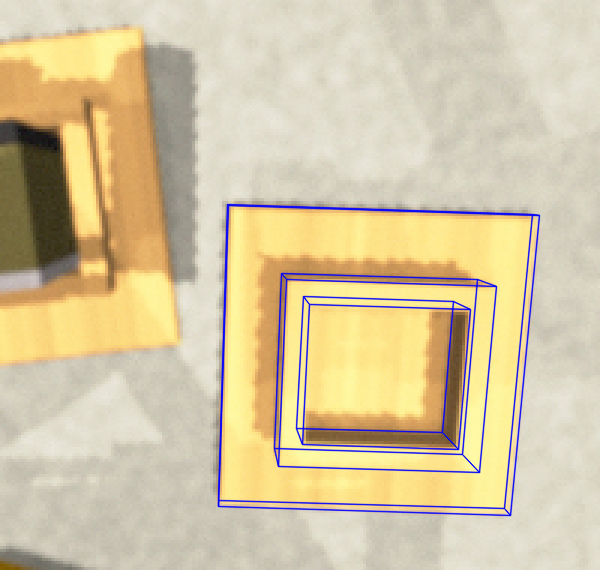

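View pics/w4t.png

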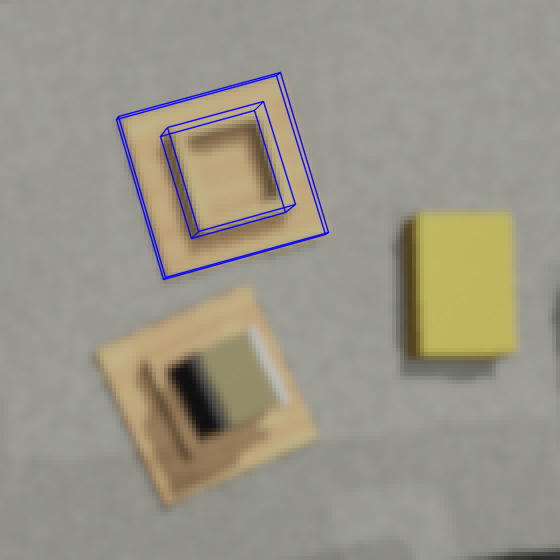

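>>> {"name": "play_rows", "arguments": {"series": [{"tx":-0.005,"ty":0.055,"tz":0.0156,"turn":0.0},{"tx":-0.005,"ty":0.055,"tz":0.0156,"turn":0.0},{"tx":-0.005,"ty":0.055,"tz":0.0156,"turn":0.0},{"tx":-0.005,"ty":0.055,"tz":0.0156,"turn":0.0},{"tx":-0.005,"ty":0.055,"tz":0.0156,"turn":0.0},{"tx":-0.005,"ty":0.055,"tz":0.0156,"turn":0.0},{"tx":-0.005,"ty":0.055,"tz":0.0156,"turn":0.0},{"tx":-0.005,"ty":0.055,"tz":0.0156,"turn":0.0},{"tx":0.0,"ty":0.0,"tz":0.0,"turn":0.0},{"tx":0.0,"ty":0.0,"tz":0.0,"turn":0.0}]}}

```text
time_s: 3.5
position: [0.5113, 0.0357, 0.4525]
tcp_rot: [[0.954, 0.301, 0.001], [0.301, -0.954, -0.001], [0.001, 0.001, -1.0]]
force: [0.3, -0.2, -0.5]
opening: 0.01
```

```bash
python3 - <<'E'
from h import *
p=cap("wrist","w5"); print(np.array(p["extrinsics"]).round(3).tolist(),p["fx"])
from rig import bot; s=bot.read_state(); print(s["position"],s["tcp_rot"].round(3).tolist(),s["time_s"],s["force"],s["qvel"].round(2))
E
```

```text
[[0.953, 0.291, 0.078, 0.49], [0.302, -0.922, -0.244, 0.103], [0.001, 0.256, -0.967, 0.543], [0.0, 0.0, 0.0, 1.0]] 396.55238302135285
[0.51147147 0.0345946  0.45197576] [[0.954, 0.3, -0.0], [0.3, -0.954, -0.001], [-0.0, 0.0, -1.0]] 3.55 [-0.17724476 -0.44329543 -0.78985656] [-1.92  0.8   0.16 -0.   -0.01 -0.03]
```

View pics/w5.png

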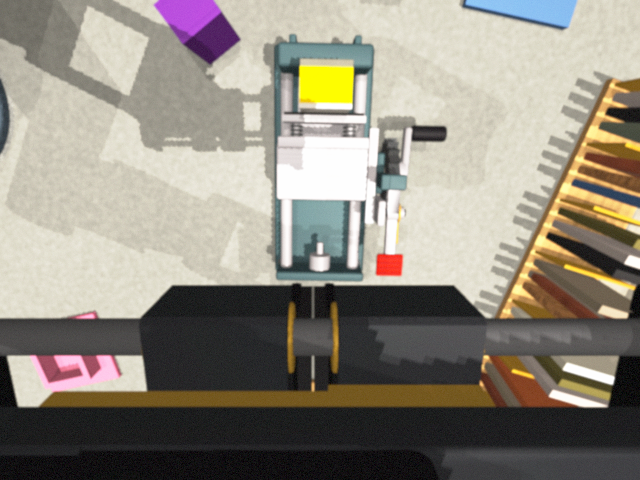

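```bash
python3 - <<'E'
from h import *
a=cv2.imread("pics/w5.png")
cv2.imwrite("pics/w5a.png",cv2.resize(a[30:150,260:400],None,fx=5,fy=5,interpolation=3))
cv2.imwrite("pics/w5b.png",cv2.resize(a[190:290,260:420],None,fx=5,fy=5,interpolation=3))
E
```

```text
(no output)
```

View pics/w5a.png

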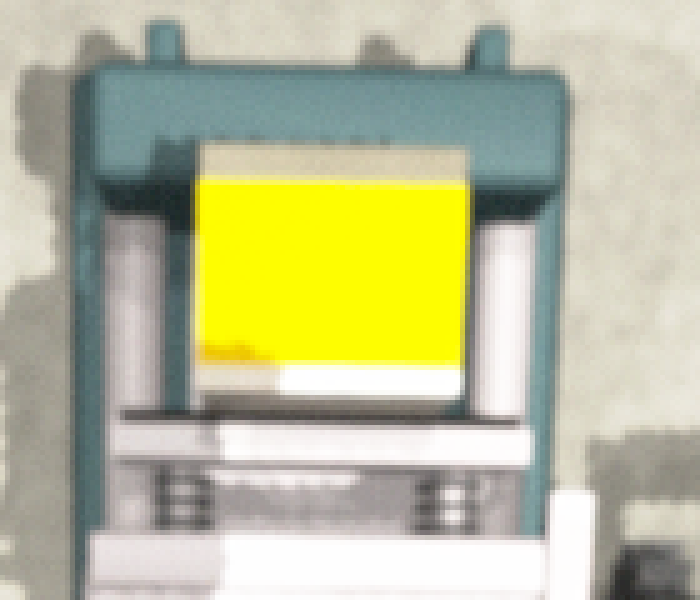

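View pics/w5b.png

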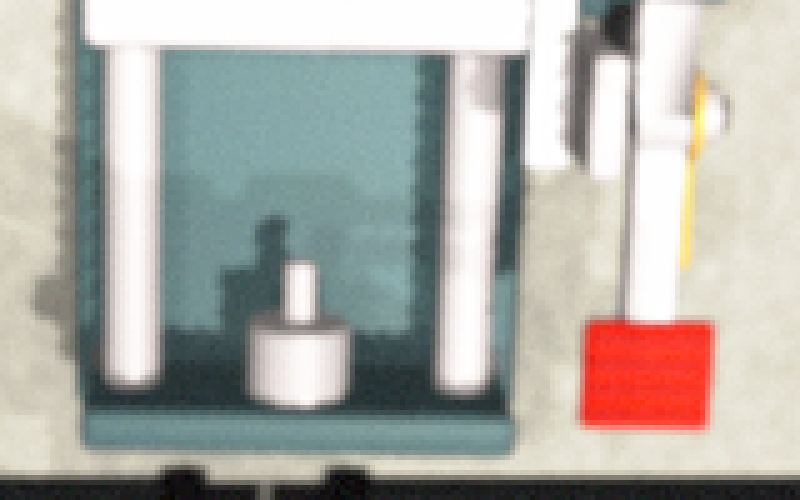

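```bash
cat > fit2.py <<'E'
from h import *
from scipy.optimize import least_squares
c=load("w5")
g=lambda p,o:((p[0]+.5)/5-.5+o[0],(p[1]+.5)/5-.5+o[1])
A=(260,30);B=(260,190)
S=[((200,145),(-25,78)),((468,148),(25,78)),((463,397),(25,34)),((196,395),(-25,34))]
Tb=[((585,320),(64,-119)),((714,321),(94,-119)),((709,428),(94,-145)),((580,425),(64,-145))]
uvS=np.array([g(p,A) for p,_ in S]);uvT=np.array([g(p,B) for p,_ in Tb])
XS=np.array([(*q,144) for _,q in S])/1e3
def r(p):
    R,t=pose(*p[:3]); XT=np.array([(*q,1e3*p[3]) for _,q in Tb])/1e3
    return np.r_[(proj(c,XS@R.T+t)-uvS).ravel(),(proj(c,XT@R.T+t)-uvT).ravel()]
s=least_squares(r,[.5,.1,17,.11]);print(s.x,s.fun.reshape(-1,2).round(1).tolist())
T=load("top0");Sc=load("scene0")
def rr(p): # add tab centroids in top/scene
    R,t=pose(*p[:3]); q=R@np.array([.079,-.132,p[3]])+t
    return np.r_[r(p),(proj(T,q)-[332.97,188.39]).ravel(),(proj(Sc,q)-[306.7,267.5]).ravel()]
s2=least_squares(rr,s.x);print(s2.x,s2.fun.reshape(-1,2).round(1).tolist())
p=s2.x;R,t=pose(*p[:3])
for n,q in(("tab",(79,-132,113)),("samp",(0,56,144)),("seat",(79,-30,101))): print(n,R@(np.array(q)/1e3)+t)
if __name__=="__main__":
  im=cv2.imread("pics/w5.png")[30:290,250:430]; im=cv2.resize(im,None,fx=2.3,fy=2.3,interpolation=3)
  for b,cl in (((-25,25,34,78,34,144),(255,0,255)),((-60,60,78,102,100,100),(255,255,0)),((-60,60,-170,115,0,0),(0,255,0)),((64,94,-145,-119,p[3]*1000,p[3]*1000),(255,0,0))): lines(im,c,R,t,b,cl,2.3,(250,30))
  cv2.imwrite("pics/w5f.png",im)
  for nm,im,cam,o in (("s",cv2.imread("pics/scene0.png"),Sc,(280,200)),("t",cv2.imread("pics/top0.png"),T,(235,165))):
    a=cv2.resize(im[o[1]:o[1]+110,o[0]:o[0]+140],None,fx=4,fy=4,interpolation=3)
    for b,cl in (((-25,25,34,78,34,144),(255,0,255)),((-60,60,78,102,100,100),(255,255,0)),((64,94,-145,-119,p[3]*1000,p[3]*1000),(255,0,0))): lines(a,cam,R,t,b,cl,4,o)
    cv2.imwrite(f"pics/fit2_{nm}.png",a)
E
python3 fit2.py; python3 -c "
import cv2,numpy as np
a=cv2.imread('pics/fit2_s.png');b=cv2.imread('pics/fit2_t.png');cv2.imwrite('pics/fit2.png',cv2.resize(np.hstack([a,b]),None,fx=.7,fy=.7,interpolation=3))"
```

```text
[ 0.50273926  0.10377705 16.67368974  0.10378118] [[-0.2, -0.3], [0.3, 0.0], [-0.6, 0.5], [0.3, 0.0], [0.1, -0.3], [0.4, -0.1], [-0.2, -0.0], [-0.1, 0.2]]
[ 0.50250045  0.10392745 16.60003402  0.10541216] [[-0.3, -0.6], [0.2, -0.2], [-0.7, 0.3], [0.1, -0.3], [0.1, 0.0], [0.4, 0.2], [-0.2, 0.3], [-0.2, 0.5], [-0.3, -0.5], [-0.1, 1.4]]
tab [ 6.15918856e-01 -1.67916679e-06  1.13000000e-01]
samp [0.48650187 0.15759351 0.144     ]
seat [0.58677858 0.09774721 0.101     ]
```

View pics/w5f.png

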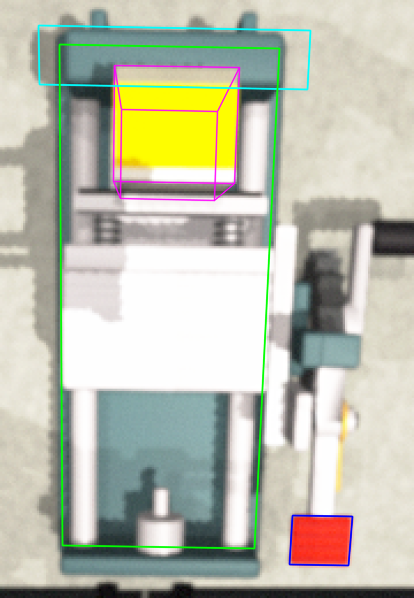

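View pics/fit2.png

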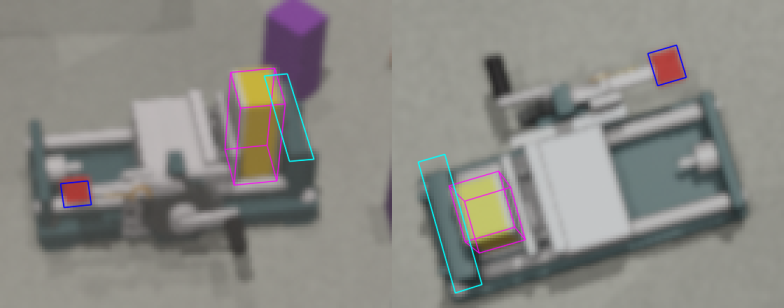

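>>> {"name": "play_rows", "arguments": {"series": [{"tx":0.0187,"ty":-0.0062,"tz":-0.045,"turn":-0.002},{"tx":0.0187,"ty":-0.0062,"tz":-0.045,"turn":-0.002},{"tx":0.0187,"ty":-0.0062,"tz":-0.045,"turn":-0.002},{"tx":0.0187,"ty":-0.0062,"tz":-0.045,"turn":-0.002},{"tx":0.0187,"ty":-0.0062,"tz":-0.045,"turn":-0.002},{"tx":0.0187,"ty":-0.0062,"tz":-0.045,"turn":-0.002},{"tx":0.0187,"ty":-0.0062,"tz":-0.045,"turn":-0.002},{"tx":0.0,"ty":0.0,"tz":0.0,"turn":0.0},{"tx":0.0,"ty":0.0,"tz":0.0,"turn":0.0},{"tx":0.0,"ty":0.0,"tz":0.0,"turn":0.0}]}}

```text
time_s: 4.55
position: [0.6168, -0.0012, 0.2015]
tcp_rot: [[0.959, 0.283, 0.002], [0.283, -0.959, -0.0], [0.002, 0.001, -1.0]]
force: [0.1, -0.0, 0.3]
opening: 0.007
```

```bash
cat > st.py <<'E'
from rig import bot
s=bot.read_state(); print(round(s["time_s"],2),s["position"].round(4),"tip",round(s["position"][2]-.0697,4),s["force"].round(2),s["moment"].round(3),s["tcp_rot"][:2,0].round(4),s["joint_positions"].round(1))
E
python3 - <<'E'
from h import *
cap("wrist","w6");cap("scene","s6")
a=cv2.imread("pics/w6.png");b=cv2.imread("pics/s6.png");cv2.imwrite("pics/s6c.png",cv2.resize(b[160:310,260:440],None,fx=4,fy=4,interpolation=3))
E
python3 st.py
```

```text
4.65 [ 0.617  -0.0007  0.2024] tip 0.1327 [ 0.15 -0.4   0.4 ] [ 0.049 -0.125  0.021] [0.9588 0.2842] [-10.4  35.8  88.    0.   56.  -26.9]
```

View pics/w6.png

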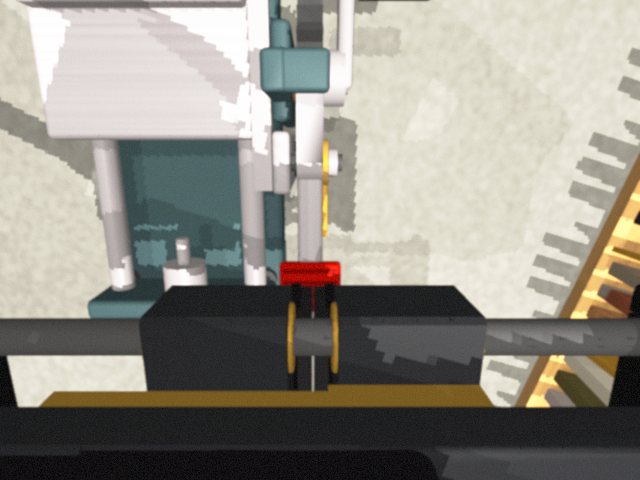

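View pics/s6c.png

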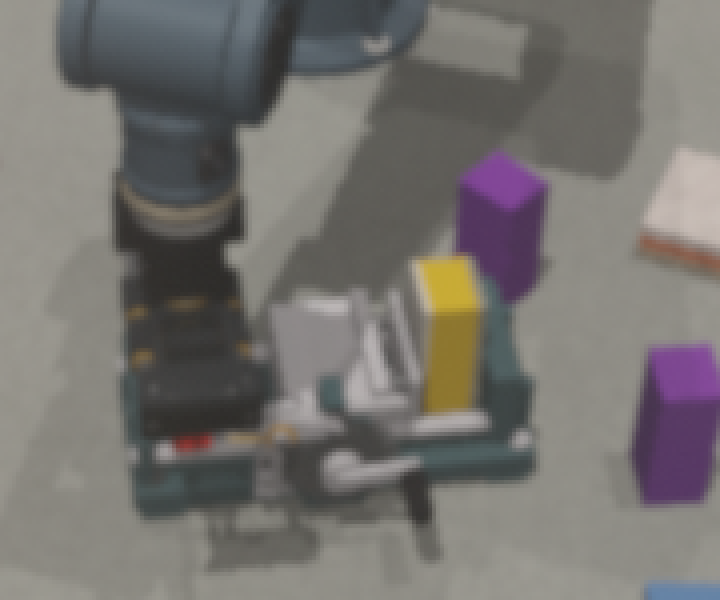

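>>> {"name": "play_rows", "arguments": {"series": [{"tx":-0.001,"ty":0.0,"tz":-0.005,"turn":0.0},{"tx":0.0,"ty":0.001,"tz":-0.005,"turn":0.0},{"tx":0.0,"ty":0.0,"tz":-0.005,"turn":0.0},{"tx":0.0,"ty":0.0,"tz":-0.002,"turn":0.0},{"tx":0.0,"ty":0.0,"tz":0.0,"turn":0.0},{"tx":0.0,"ty":0.0,"tz":0.0,"turn":0.0}]}}

```text
time_s: 5.25
position: [0.6158, 0.0004, 0.1863]
tcp_rot: [[0.959, 0.285, -0.0], [0.285, -0.959, 0.0], [-0.0, -0.0, -1.0]]
force: [-0.2, 0.4, 0.7]
opening: 0.004
```

```bash
python3 st.py; python3 st.py
```

```text
5.25 [6.158e-01 4.000e-04 1.863e-01] tip 0.1166 [-0.21  0.37  0.7 ] [-0.016 -0.058  0.008] [0.9587 0.2845] [-10.3  37.1  88.7   0.   54.3 -26.9]
5.25 [6.158e-01 4.000e-04 1.863e-01] tip 0.1166 [-0.21  0.37  0.7 ] [-0.016 -0.058  0.008] [0.9587 0.2845] [-10.3  37.1  88.7   0.   54.3 -26.9]
```

>>> {"name": "play_rows", "arguments": {"series": [{"tx":0.0,"ty":0.0,"tz":-0.00125,"turn":0.0},{"tx":0.0,"ty":0.0,"tz":-0.00125,"turn":0.0},{"tx":0.0,"ty":0.0,"tz":-0.00125,"turn":0.0},{"tx":0.0,"ty":0.0,"tz":0.0,"turn":0.0}]}}

```text
time_s: 5.65
position: [0.6157, 0.0004, 0.1833]
tcp_rot: [[0.959, 0.284, -0.0], [0.284, -0.959, 0.0], [-0.0, -0.0, -1.0]]
force: [-0.2, 0.4, 0.2]
opening: 0.01
```

>>> {"name": "play_rows", "arguments": {"series": [{"tx":0.0,"ty":0.0,"tz":-0.00125,"turn":0.0},{"tx":0.0,"ty":0.0,"tz":-0.00125,"turn":0.0},{"tx":0.0,"ty":0.0,"tz":0.0,"turn":0.0}]}}

```text
time_s: 5.95
position: [0.6159, 0.0003, 0.1818]
tcp_rot: [[0.959, 0.284, 0.0], [0.284, -0.959, -0.0], [0.0, 0.0, -1.0]]
force: [-1.0, 0.5, 2.8]
opening: 0.006
```

>>> {"name": "play_rows", "arguments": {"series": [{"tx":0.0,"ty":0.0,"tz":-0.00125,"turn":0.0},{"tx":0.0,"ty":0.0,"tz":-0.00125,"turn":0.0},{"tx":0.0,"ty":0.0,"tz":0.0,"turn":0.0}]}}

```text
time_s: 6.25
position: [0.616, 0.0002, 0.1803]
tcp_rot: [[0.959, 0.285, 0.001], [0.285, -0.959, -0.001], [0.001, 0.001, -1.0]]
force: [-0.6, -0.5, 5.3]
opening: 0.003
```

```bash
python3 - <<'E'
from h import *
cap("wrist","w7")
a=cv2.imread("pics/w7.png");cv2.imwrite("pics/w7c.png",cv2.resize(a[0:300,200:400],None,fx=2,fy=2,interpolation=3))
E
python3 st.py
```

```text
6.3 [6.160e-01 2.000e-04 1.803e-01] tip 0.1106 [-0.85 -0.03  5.02] [-0.074  0.071 -0.005] [0.9587 0.2845] [-10.4  37.5  88.9  -0.   53.5 -26.9]
```

View pics/w7c.png

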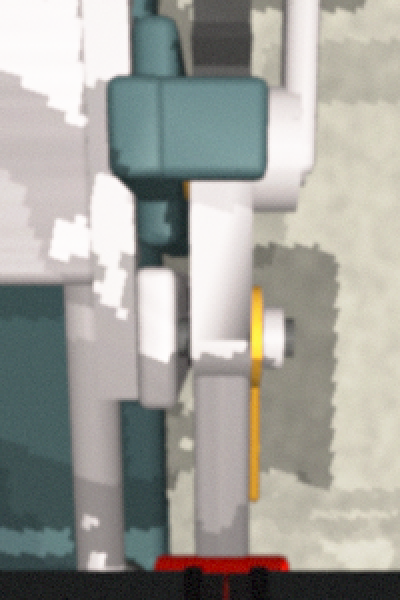

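>>> {"name": "play_rows", "arguments": {"series": [{"tx":0.0,"ty":0.0,"tz":-0.00125,"turn":0.0},{"tx":0.0,"ty":0.0,"tz":0.0,"turn":0.0}]}}

```text
time_s: 6.5
position: [0.616, 0.0001, 0.1792]
tcp_rot: [[0.959, 0.285, 0.001], [0.285, -0.959, -0.001], [0.001, 0.001, -1.0]]
force: [0.4, -1.2, 4.1]
opening: 0.007
```

>>> {"name": "play_rows", "arguments": {"series": [{"tx":0.0,"ty":0.0,"tz":-0.00125,"turn":0.0},{"tx":0.0,"ty":0.0,"tz":0.0,"turn":0.0}]}}

```text
time_s: 6.7
position: [0.6161, 0.0, 0.1786]
tcp_rot: [[0.959, 0.285, 0.001], [0.285, -0.959, -0.001], [0.001, 0.001, -1.0]]
force: [-1.3, -0.8, 7.9]
opening: 0.001
```

>>> {"name": "play_rows", "arguments": {"series": [{"tx":0.0,"ty":0.0,"tz":-0.00125,"turn":0.0},{"tx":0.0,"ty":0.0,"tz":0.0,"turn":0.0}]}}

```text
time_s: 6.9
position: [0.6161, -0.0, 0.1775]
tcp_rot: [[0.959, 0.285, 0.001], [0.285, -0.959, -0.001], [0.001, 0.001, -1.0]]
force: [-1.8, -0.2, 7.4]
opening: 0.004
```

>>> {"name": "play_rows", "arguments": {"series": [{"tx":0.0,"ty":0.0,"tz":-0.00125,"turn":0.0},{"tx":0.0,"ty":0.0,"tz":0.0,"turn":0.0}]}}

```text
time_s: 7.1
position: [0.6162, -0.0001, 0.1764]
tcp_rot: [[0.959, 0.285, 0.001], [0.285, -0.959, -0.001], [0.001, 0.001, -1.0]]
force: [-0.6, -0.7, 7.3]
opening: 0.003
```

>>> {"name": "play_rows", "arguments": {"series": [{"tx":0.0,"ty":0.0,"tz":-0.00125,"turn":0.0},{"tx":0.0,"ty":0.0,"tz":0.0,"turn":0.0}]}}

```text
time_s: 7.3
position: [0.6162, -0.0001, 0.1753]
tcp_rot: [[0.959, 0.285, 0.001], [0.285, -0.959, -0.001], [0.001, 0.001, -1.0]]
force: [-1.0, -2.5, 6.2]
opening: 0.007
```

>>> {"name": "play_rows", "arguments": {"series": [{"tx":0.0,"ty":0.0,"tz":-0.00125,"turn":0.0},{"tx":0.0,"ty":0.0,"tz":0.0,"turn":0.0}]}}

```text
time_s: 7.5
position: [0.6163, -0.0002, 0.1744]
tcp_rot: [[0.959, 0.285, 0.001], [0.285, -0.959, -0.001], [0.001, 0.001, -1.0]]
force: [-0.5, -1.7, 5.5]
opening: 0.002
```

>>> {"name": "play_rows", "arguments": {"series": [{"tx":0.0,"ty":0.0,"tz":-0.001,"turn":0.0},{"tx":0.0,"ty":0.0,"tz":0.0,"turn":0.0}]}}

```text
time_s: 7.7
position: [0.6164, -0.0001, 0.1731]
tcp_rot: [[0.959, 0.284, 0.002], [0.284, -0.959, -0.001], [0.001, 0.001, -1.0]]
force: [0.8, -2.3, 3.9]
opening: 0.005
```

>>> {"name": "play_rows", "arguments": {"series": [{"tx":0.0,"ty":0.0,"tz":-0.001,"turn":0.0},{"tx":0.0,"ty":0.0,"tz":0.0,"turn":0.0}]}}

```text
time_s: 7.9
position: [0.6163, -0.0001, 0.1721]
tcp_rot: [[0.959, 0.284, 0.001], [0.284, -0.959, -0.001], [0.001, 0.001, -1.0]]
force: [0.8, -2.2, 4.3]
opening: 0.003
```

```bash
python3 - <<'E'
from h import *
cap("wrist","w8")
a=cv2.imread("pics/w8.png");cv2.imwrite("pics/w8c.png",cv2.resize(a[0:300,200:400],None,fx=2,fy=2,interpolation=3))
E
python3 st.py
```

```text
7.95 [ 0.6163 -0.      0.1721] tip 0.1024 [ 0.18 -2.13  6.36] [-0.421 -0.167  0.025] [0.9587 0.2845] [-10.4  38.2  89.1  -0.   52.6 -26.9]
```

View pics/w8c.png

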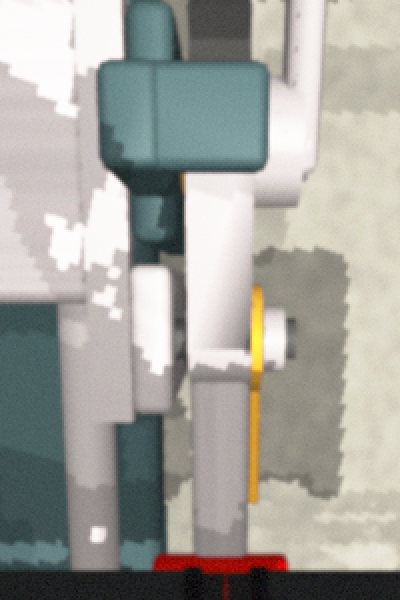

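>>> {"name": "play_rows", "arguments": {"series": [{"tx":0.0,"ty":0.0,"tz":-0.0005,"turn":0.0},{"tx":0.0,"ty":0.0,"tz":0.0,"turn":0.0},{"tx":0.0,"ty":0.0,"tz":0.0,"turn":0.0},{"tx":0.0,"ty":0.0,"tz":0.0,"turn":0.0},{"tx":0.0,"ty":0.0,"tz":0.0,"turn":0.0}]}}

```text
time_s: 8.45
position: [0.6163, 0.0, 0.1717]
tcp_rot: [[0.959, 0.284, 0.001], [0.284, -0.959, -0.001], [0.001, 0.001, -1.0]]
force: [0.5, -4.6, 5.0]
opening: 0.006
```

```bash
python3 - <<'E'
from h import *
cap("wrist","w9")
a=cv2.imread("pics/w9.png");cv2.imwrite("pics/w9c.png",cv2.resize(a[0:300,200:400],None,fx=2,fy=2,interpolation=3))
E
python3 st.py
```

```text
8.5 [6.162e-01 1.000e-04 1.716e-01] tip 0.1019 [ 0.57 -3.89  5.88] [-0.699 -0.364  0.002] [0.9587 0.2845] [-10.4  38.3  89.2  -0.   52.5 -26.9]
```

View pics/w9c.png

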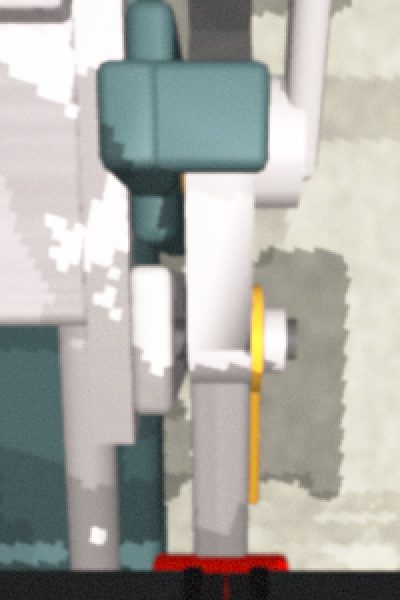

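>>> {"name": "play_rows", "arguments": {"series": [{"tx":0.0001,"ty":-0.0004,"tz":0.0,"turn":0.0},{"tx":0.0,"ty":0.0,"tz":0.0,"turn":0.0},{"tx":0.0,"ty":0.0,"tz":0.0,"turn":0.0},{"tx":0.0,"ty":0.0,"tz":0.0,"turn":0.0},{"tx":0.0,"ty":0.0,"tz":0.0,"turn":0.0}]}}

```text
time_s: 9.0
position: [0.6162, 0.0, 0.1716]
tcp_rot: [[0.959, 0.284, 0.001], [0.284, -0.959, -0.0], [0.001, 0.0, -1.0]]
force: [3.3, -4.1, 4.1]
opening: 0.004
```

```bash
python3 - <<'E'
from h import *
cap("wrist","w10")
a=cv2.imread("pics/w10.png");cv2.imwrite("pics/w10c.png",cv2.resize(a[0:300,200:400],None,fx=2,fy=2,interpolation=3))
E
python3 st.py
```

```text
9.05 [0.6162 0.     0.1716] tip 0.1019 [ 3.19 -2.51  4.41] [-0.637 -0.569  0.018] [0.9587 0.2845] [-10.4  38.3  89.2  -0.   52.5 -26.9]
```

View pics/w10c.png

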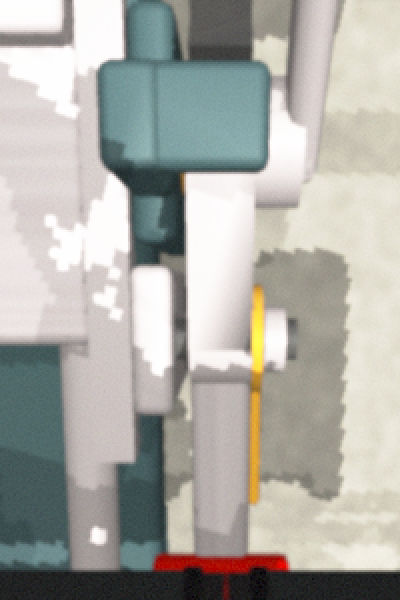

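>>> {"name": "play_rows", "arguments": {"series": [{"tx":0.0,"ty":0.0,"tz":0.0,"turn":0.0},{"tx":0.0,"ty":0.0,"tz":0.0,"turn":0.0},{"tx":0.0,"ty":0.0,"tz":0.0,"turn":0.0},{"tx":0.0,"ty":0.0,"tz":0.0,"turn":0.0},{"tx":0.0,"ty":0.0,"tz":0.0,"turn":0.0},{"tx":0.0,"ty":0.0,"tz":0.0,"turn":0.0}]}}

```text
time_s: 9.65
position: [0.6161, -0.0, 0.1716]
tcp_rot: [[0.959, 0.284, 0.001], [0.284, -0.959, -0.0], [0.001, 0.0, -1.0]]
force: [3.5, -3.5, 4.0]
opening: 0.003
```

>>> {"name": "play_rows", "arguments": {"series": [{"tx":0.0,"ty":0.0,"tz":0.0,"turn":0.0},{"tx":0.0,"ty":0.0,"tz":0.0,"turn":0.0},{"tx":0.0,"ty":0.0,"tz":0.0,"turn":0.0},{"tx":0.0,"ty":0.0,"tz":0.0,"turn":0.0},{"tx":0.0,"ty":0.0,"tz":0.0,"turn":0.0},{"tx":0.0,"ty":0.0,"tz":0.0,"turn":0.0},{"tx":0.0,"ty":0.0,"tz":0.0,"turn":0.0},{"tx":0.0,"ty":0.0,"tz":0.0,"turn":0.0},{"tx":0.0,"ty":0.0,"tz":0.0,"turn":0.0},{"tx":0.0,"ty":0.0,"tz":0.0,"turn":0.0}]}}

```text
time_s: 10.65
position: [0.6161, -0.0, 0.1716]
tcp_rot: [[0.959, 0.284, 0.001], [0.284, -0.959, -0.0], [0.001, 0.0, -1.0]]
force: [4.1, -4.3, 5.0]
opening: 0.006
```

```bash
python3 - <<'E'
from h import *
cap("wrist","w11")
a=cv2.imread("pics/w11.png");cv2.imwrite("pics/w11c.png",cv2.resize(a[0:300,200:400],None,fx=2,fy=2,interpolation=3))
E
python3 st.py
```

```text
10.7 [ 0.6161 -0.      0.1716] tip 0.1019 [ 3.2  -3.15  4.28] [-0.636 -0.734 -0.088] [0.9587 0.2844] [-10.4  38.3  89.2   0.   52.6 -26.9]
```

View pics/w11c.png

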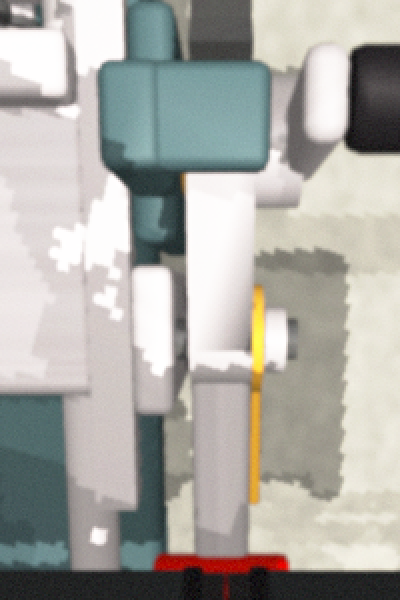

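>>> {"name": "play_rows", "arguments": {"series": [{"tx":0.0,"ty":0.0,"tz":0.0,"turn":0.0},{"tx":0.0,"ty":0.0,"tz":0.0,"turn":0.0},{"tx":0.0,"ty":0.0,"tz":0.0,"turn":0.0},{"tx":0.0,"ty":0.0,"tz":0.0,"turn":0.0},{"tx":0.0,"ty":0.0,"tz":0.0,"turn":0.0},{"tx":0.0,"ty":0.0,"tz":0.0,"turn":0.0},{"tx":0.0,"ty":0.0,"tz":0.0,"turn":0.0},{"tx":0.0,"ty":0.0,"tz":0.0,"turn":0.0},{"tx":0.0,"ty":0.0,"tz":0.0,"turn":0.0},{"tx":0.0,"ty":0.0,"tz":0.0,"turn":0.0}]}}

```text
time_s: 11.7
position: [0.6161, 0.0, 0.1716]
tcp_rot: [[0.959, 0.284, 0.001], [0.284, -0.959, -0.0], [0.001, 0.0, -1.0]]
force: [2.8, -4.4, 4.5]
opening: 0.005
```

```bash
python3 - <<'E'
from h import *
cap("wrist","w12")
a=cv2.imread("pics/w12.png");cv2.imwrite("pics/w12c.png",cv2.resize(a[0:300,200:400],None,fx=2,fy=2,interpolation=3))
E
python3 st.py
```

```text
11.75 [ 0.6161 -0.      0.1716] tip 0.1019 [ 3.91 -3.5   4.84] [-0.656 -0.731 -0.006] [0.9587 0.2844] [-10.4  38.3  89.2   0.   52.6 -26.9]
```

>>> {"name": "play_rows", "arguments": {"series": [{"tx":0.0,"ty":0.0,"tz":0.0,"turn":0.0},{"tx":0.0,"ty":0.0,"tz":0.0,"turn":0.0},{"tx":0.0,"ty":0.0,"tz":0.0,"turn":0.0},{"tx":0.0,"ty":0.0,"tz":0.0,"turn":0.0},{"tx":0.0,"ty":0.0,"tz":0.0,"turn":0.0},{"tx":0.0,"ty":0.0,"tz":0.0,"turn":0.0},{"tx":0.0,"ty":0.0,"tz":0.0,"turn":0.0},{"tx":0.0,"ty":0.0,"tz":0.0,"turn":0.0}]}}

```text
time_s: 12.55
position: [0.6161, -0.0, 0.1716]
tcp_rot: [[0.959, 0.284, 0.001], [0.284, -0.959, -0.0], [0.001, 0.0, -1.0]]
force: [3.9, -3.9, 5.4]
opening: 0.008
```

```bash
python3 - <<'E'
from h import *
cap("wrist","w13")
a=cv2.imread("pics/w12.png")[0:300,120:400];b=cv2.imread("pics/w13.png")[0:300,120:400];print(np.abs(a.astype(int)-b).mean());cv2.imwrite("pics/w13c.png",cv2.resize(np.hstack([a,b]),None,fx=1.4,fy=1.4,interpolation=3))
E
python3 st.py
```

```text
1.9205039682539682
12.6 [ 0.6161 -0.      0.1716] tip 0.1019 [ 4.04 -4.41  4.9 ] [-0.686 -0.661 -0.108] [0.9587 0.2844] [-10.4  38.3  89.2   0.   52.6 -26.9]
```

View pics/w13c.png

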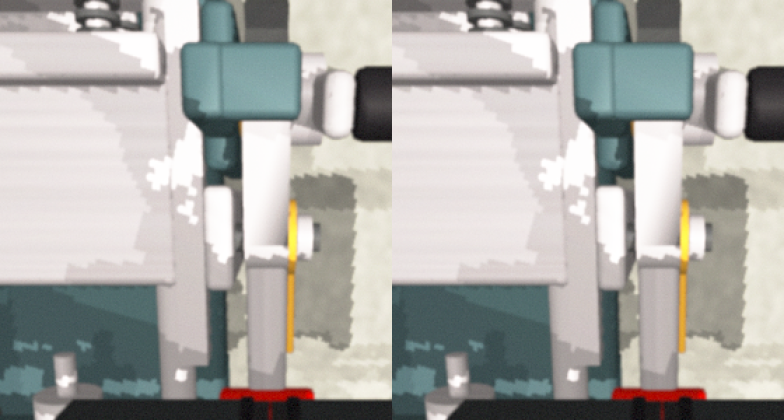

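>>> {"name": "play_rows", "arguments": {"series": [{"tx":0.0,"ty":0.0,"tz":0.005,"turn":0.0},{"tx":0.0,"ty":0.0,"tz":0.01,"turn":0.0},{"tx":0.0,"ty":0.0,"tz":0.05,"turn":0.0},{"tx":0.0,"ty":0.0,"tz":0.05,"turn":0.0}]}}

```text
time_s: 13.0
position: [0.6123, 0.0017, 0.2617]
tcp_rot: [[0.959, 0.285, -0.012], [0.285, -0.959, 0.004], [-0.01, -0.007, -1.0]]
force: [1.0, -0.5, 0.1]
opening: 0.006
```

>>> {"name": "play_rows", "arguments": {"series": [{"tx":-0.029,"ty":0.0225,"tz":0.034,"turn":0.0},{"tx":-0.029,"ty":0.0225,"tz":0.034,"turn":0.0},{"tx":-0.029,"ty":0.0225,"tz":0.034,"turn":0.0},{"tx":-0.029,"ty":0.0225,"tz":0.034,"turn":0.0},{"tx":-0.029,"ty":0.0225,"tz":0.034,"turn":0.0},{"tx":0.0,"ty":0.0,"tz":0.0,"turn":0.0},{"tx":0.0,"ty":0.0,"tz":0.0,"turn":0.0},{"tx":0.0,"ty":0.0,"tz":0.0,"turn":0.0},{"tx":0.0,"ty":0.0,"tz":0.0,"turn":0.0}], "gripper": 1}}

```text
time_s: 13.9
position: [0.4997, 0.0897, 0.3977]
tcp_rot: [[0.959, 0.284, -0.004], [0.284, -0.959, 0.0], [-0.004, -0.002, -1.0]]
force: [0.4, -0.7, -0.5]
opening: 0.743
```

```bash
python3 - <<'E'
from h import *
cap("wrist","w14")
E
python3 st.py
```

```text
13.95 [0.4999 0.0896 0.3979] tip 0.3282 [ 0.77 -0.45 -0.08] [-0.054 -0.159  0.012] [0.9589 0.2836] [ -2.5  14.4  90.3   0.   75.5 -18.9]
```

View pics/w14.png

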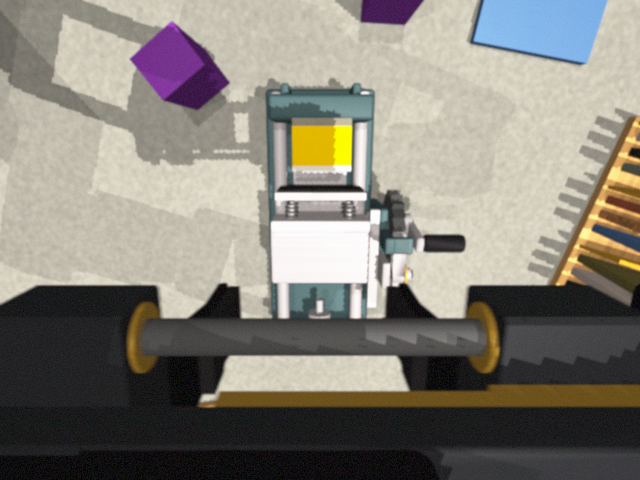

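```bash
python3 - <<'E'
from h import *
a=cv2.imread("pics/w14.png")
cv2.imwrite("pics/w14a.png",cv2.resize(a[85:215,260:390],None,fx=5,fy=5,interpolation=3))
E
```

```text
(no output)
```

View pics/w14a.png

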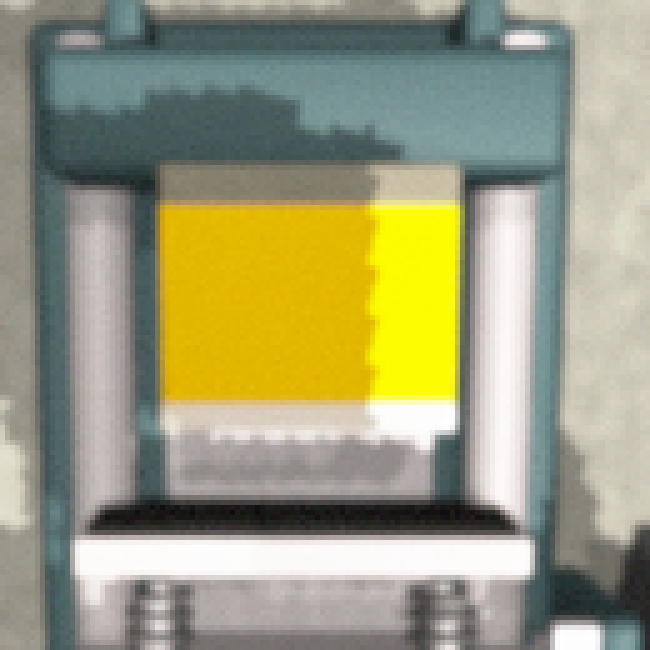

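```bash
python3 - <<'E'
from h import *
from scipy.optimize import least_squares
c=load("w14")
S=[((159,163),(-25,22)),((462,165),(25,22)),((459,432),(25,-22)),((161,430),(-25,-22))]
uv=np.array([((p[0]+.5)/5-.5+260,(p[1]+.5)/5-.5+85) for p,_ in S]);X=np.array([(*q,144) for _,q in S])/1e3
def r(p):
    R,t=pose(*p);return (proj(c,X@R.T+t)-uv).ravel()
s=least_squares(r,[.48,.15,16]);print(s.x,s.fun.round(1))
E
```

```text
[ 0.48666954  0.15847803 16.3783195 ] [ 0.2 -0.2  0.1 -0.5 -0.7  0.3  0.4  0.5]
```

>>> {"name": "play_rows", "arguments": {"series": [{"tx":-0.0041,"ty":0.0214,"tz":-0.046,"turn":0.0},{"tx":-0.0041,"ty":0.0214,"tz":-0.046,"turn":0.0},{"tx":-0.0041,"ty":0.0214,"tz":-0.046,"turn":0.0},{"tx":-0.0041,"ty":0.0214,"tz":-0.046,"turn":0.0},{"tx":0.0,"ty":0.0,"tz":0.0,"turn":0.0},{"tx":0.0,"ty":0.0,"tz":0.0,"turn":0.0},{"tx":0.0,"ty":0.0,"tz":0.0,"turn":0.0},{"tx":0.0,"ty":0.0,"tz":0.0,"turn":0.0}]}}

```text
time_s: 14.75
position: [0.4882, 0.1579, 0.254]
tcp_rot: [[0.959, 0.283, 0.004], [0.283, -0.959, 0.0], [0.004, 0.001, -1.0]]
force: [-0.2, 0.4, -0.1]
opening: 1.003
```

```bash
python3 - <<'E'
from h import *
cap("wrist","w15"); cap("scene","s15")
b=cv2.imread("pics/s15.png");cv2.imwrite("pics/s15c.png",cv2.resize(b[130:310,290:450],None,fx=4,fy=4,interpolation=3)[:600])
E
python3 st.py
```

```text
14.85 [0.4877 0.158  0.2537] tip 0.184 [0.43 0.09 0.3 ] [-0.008 -0.126 -0.069] [0.959  0.2835] [  5.5  24.7 100.5  -0.   54.6 -11. ]
```

View pics/w15.png

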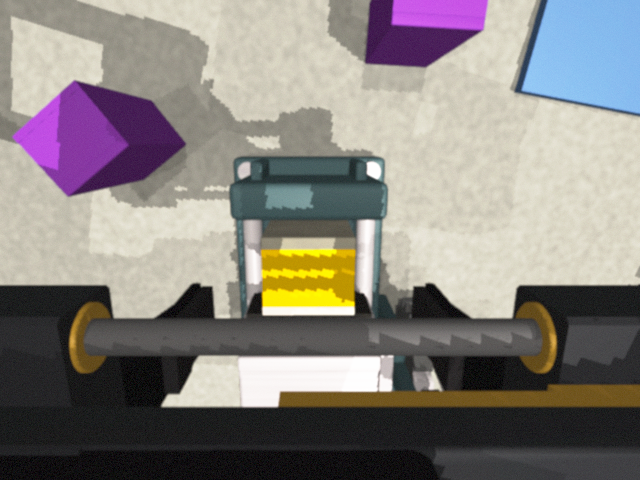

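View pics/s15c.png

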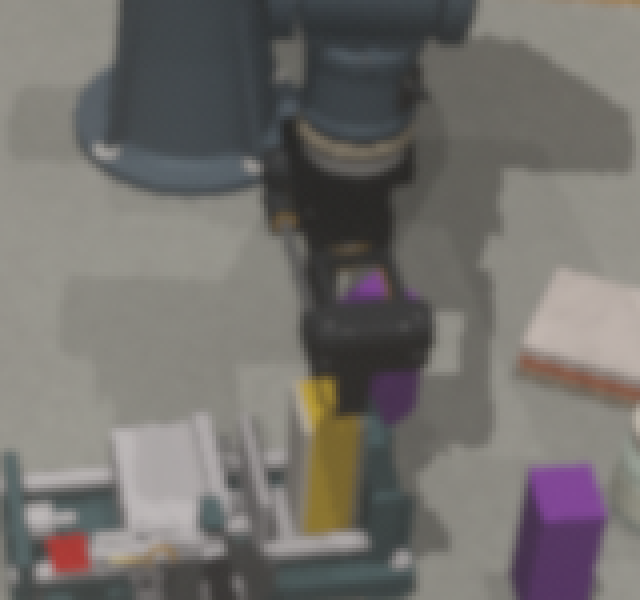

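>>> {"name": "play_rows", "arguments": {"series": [{"tx":-0.001,"ty":0.0,"tz":-0.035,"turn":0.0},{"tx":0.0,"ty":0.0,"tz":-0.035,"turn":0.0},{"tx":0.0,"ty":0.0,"tz":-0.025,"turn":0.0},{"tx":0.0,"ty":0.0,"tz":-0.008,"turn":0.0},{"tx":0.0,"ty":0.0,"tz":0.0,"turn":0.0},{"tx":0.0,"ty":0.0,"tz":0.0,"turn":0.0},{"tx":0.0,"ty":0.0,"tz":0.0,"turn":0.0},{"tx":0.0,"ty":0.0,"tz":0.0,"turn":0.0}]}}

```text
time_s: 15.65
position: [0.4866, 0.1586, 0.1709]
tcp_rot: [[0.959, 0.284, 0.002], [0.284, -0.959, 0.0], [0.002, 0.0, -1.0]]
force: [-0.6, 0.1, -0.7]
opening: 1.005
```

```bash
python3 st.py
```

```text
15.65 [0.4866 0.1586 0.1709] tip 0.1012 [-0.56  0.05 -0.67] [ 0.027 -0.075  0.014] [0.9587 0.2845] [  5.5  32.4 104.5   0.   42.9 -11. ]
```

>>> {"name": "play_rows", "arguments": {"series": [{"tx":0.0,"ty":0.0,"tz":0.0,"turn":0.0},{"tx":0.0,"ty":0.0,"tz":0.0,"turn":0.0},{"tx":0.0,"ty":0.0,"tz":0.0,"turn":0.0},{"tx":0.0,"ty":0.0,"tz":0.0,"turn":0.0},{"tx":0.0,"ty":0.0,"tz":0.0,"turn":0.0},{"tx":0.0,"ty":0.0,"tz":0.0,"turn":0.0},{"tx":0.0,"ty":0.0,"tz":0.0,"turn":0.0},{"tx":0.0,"ty":0.0,"tz":0.0,"turn":0.0}], "gripper": 0.4}}

```text
time_s: 16.45
position: [0.4859, 0.1585, 0.1698]
tcp_rot: [[0.959, 0.284, -0.0], [0.284, -0.959, -0.0], [-0.0, -0.0, -1.0]]
force: [-0.4, -0.6, 0.5]
opening: 0.573
```

```bash
python3 st.py
```

```text
16.45 [0.4859 0.1585 0.1698] tip 0.1001 [-0.41 -0.6   0.5 ] [ 0.02  -0.091  0.039] [0.9587 0.2844] [  5.5  32.5 104.6  -0.   42.9 -11. ]
```

>>> {"name": "play_rows", "arguments": {"series": [{"tx":0.0,"ty":0.0,"tz":0.0,"turn":0.0},{"tx":0.0,"ty":0.0,"tz":0.003,"turn":0.0},{"tx":0.0014,"ty":-0.0048,"tz":0.003,"turn":0.0},{"tx":0.0,"ty":0.0,"tz":0.01,"turn":0.0},{"tx":0.0,"ty":0.0,"tz":0.02,"turn":0.0},{"tx":0.0,"ty":0.0,"tz":0.0,"turn":0.0}], "gripper": 0}}

```text
time_s: 17.05
position: [0.4884, 0.1547, 0.2006]
tcp_rot: [[0.959, 0.284, 0.004], [0.284, -0.959, 0.0], [0.004, 0.001, -1.0]]
force: [0.8, -0.1, -2.3]
opening: 0.578
```

```bash
python3 - <<'E'
from h import *
cap("scene","s16")
b=cv2.imread("pics/s16.png");cv2.imwrite("pics/s16c.png",cv2.resize(b[160:310,290:450],None,fx=4,fy=4,interpolation=3)[:600])
E
python3 st.py
```

```text
17.1 [0.4878 0.1547 0.1998] tip 0.1301 [-0.06 -0.16 -1.35] [-0.007 -0.176  0.047] [0.9587 0.2843] [  5.1  29.5 103.4   0.   46.9 -11.5]
```

View pics/s16c.png

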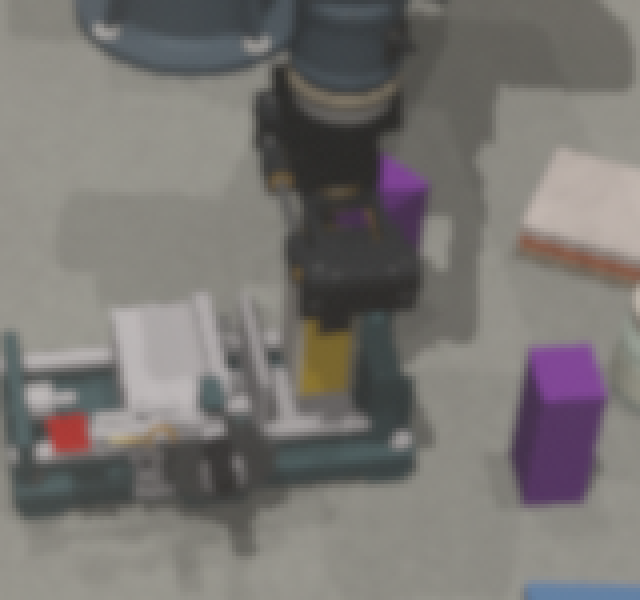

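>>> {"name": "play_rows", "arguments": {"series": [{"tx":0.0,"ty":0.0,"tz":0.046,"turn":0.0},{"tx":0.0,"ty":0.0,"tz":0.046,"turn":0.0},{"tx":0.0,"ty":0.0,"tz":0.046,"turn":0.0}]}}

```text
time_s: 17.4
position: [0.4865, 0.1546, 0.3095]
tcp_rot: [[0.959, 0.284, -0.002], [0.284, -0.959, -0.0], [-0.002, -0.0, -1.0]]
force: [0.2, 0.0, -1.5]
opening: 0.573
```

>>> {"name": "play_rows", "arguments": {"series": [{"tx":0.0133,"ty":-0.056,"tz":0.0,"turn":-0.0018},{"tx":0.0133,"ty":-0.056,"tz":0.0,"turn":-0.0018},{"tx":0.0133,"ty":-0.056,"tz":0.0,"turn":-0.0018},{"tx":0.0133,"ty":-0.056,"tz":0.0,"turn":-0.0018},{"tx":0.0133,"ty":-0.056,"tz":0.0,"turn":-0.0018},{"tx":0.0133,"ty":-0.056,"tz":0.0,"turn":-0.0018},{"tx":0.0133,"ty":-0.056,"tz":0.0,"turn":-0.0018},{"tx":0.0133,"ty":-0.056,"tz":0.0,"turn":-0.0018},{"tx":0.0133,"ty":-0.056,"tz":0.0,"turn":-0.0018},{"tx":0.0133,"ty":-0.056,"tz":0.0,"turn":-0.0018}]}}

```text
time_s: 18.4
position: [0.5932, -0.295, 0.308]
tcp_rot: [[0.964, 0.266, -0.001], [0.266, -0.964, 0.001], [-0.001, -0.002, -1.0]]
force: [1.6, -0.2, -1.4]
opening: 0.571
```

>>> {"name": "play_rows", "arguments": {"series": [{"tx":0.0,"ty":0.0,"tz":-0.02,"turn":0.0},{"tx":0.0,"ty":0.0,"tz":-0.02,"turn":0.0},{"tx":0.0,"ty":0.0,"tz":-0.02,"turn":0.0},{"tx":0.0,"ty":0.0,"tz":-0.02,"turn":0.0},{"tx":0.0,"ty":0.0,"tz":0.0,"turn":0.0},{"tx":0.0,"ty":0.0,"tz":0.0,"turn":0.0},{"tx":0.0,"ty":0.0,"tz":0.0,"turn":0.0}]}}

```text
time_s: 19.1
position: [0.5939, -0.2936, 0.2458]
tcp_rot: [[0.964, 0.266, 0.001], [0.266, -0.964, -0.001], [0.001, 0.001, -1.0]]
force: [0.6, 0.6, -2.0]
opening: 0.572
```

```bash
python3 st.py; python3 - <<'E'
from h import *
for n in("wrist","scene","top"): cap(n,n[0]+"17")
b=cv2.imread("pics/s17.png");cv2.imwrite("pics/s17c.png",cv2.resize(b[160:310,160:300],None,fx=4,fy=4,interpolation=3))
E
python3 st.py
```

```text
19.1 [ 0.5939 -0.2936  0.2458] tip 0.1761 [ 0.55  0.56 -2.01] [-0.    -0.14   0.007] [0.9639 0.2664] [-35.9  36.   78.9  -0.   65.  -51.4]
19.25 [ 0.5939 -0.2935  0.2461] tip 0.1764 [ 0.55  0.54 -1.21] [-0.007 -0.109 -0.009] [0.9638 0.2665] [-35.9  36.   78.9  -0.   65.  -51.4]
```

View pics/w17.png

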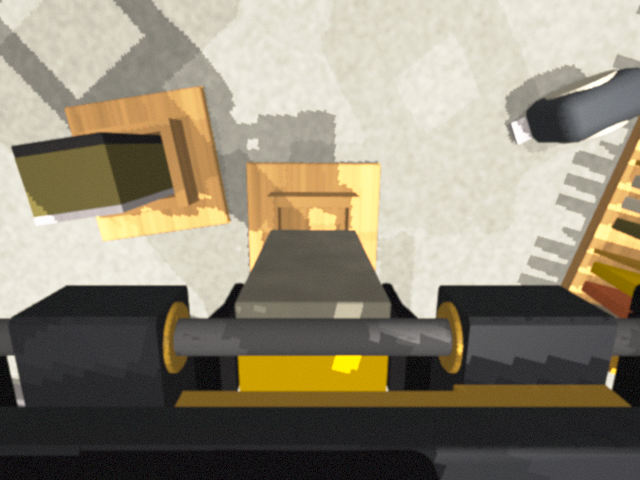

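View pics/s17c.png

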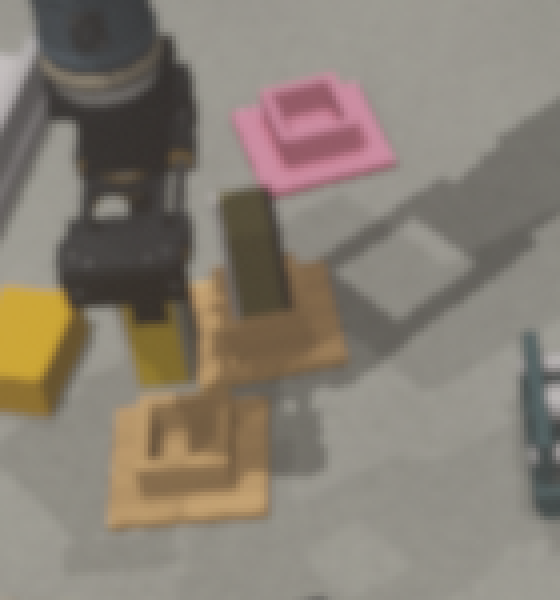

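```bash
cat > ov.py <<'E'
from h import *
import sys
n,x,y,z,yaw=sys.argv[1],*map(float,sys.argv[2:6])
c=load(n); im=cv2.imread(f"pics/{n}.png"); o=(225,140); im=cv2.resize(im[140:320,225:405],None,fx=3.3,fy=3.3,interpolation=3)
R,t=pose(.5943,-.2932,15.4)
for b in [(-55,55,-55,55,10,10),(-27,27,-24,24,40,40),(-35,35,-32,32,40,40)]: lines(im,c,R,t,b,(255,0,0),3.3,o)
R,t=pose(x,y,yaw); t[2]=z-.1358
lines(im,c,R,t,(-25,25,-22,22,0,110),(255,0,255),3.3,o)
cv2.imwrite(f"pics/{n}ov.png",im)
E
python3 ov.py w17 .5939 -.2935 .246 15.45
```

```text
(no output)
```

View pics/w17ov.png

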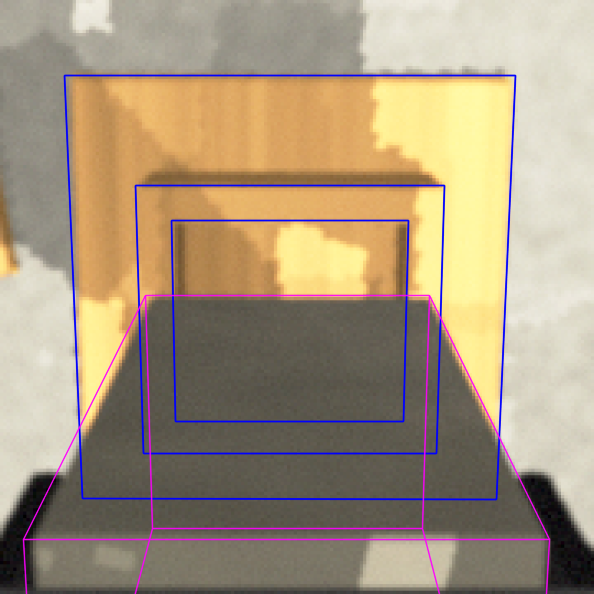

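>>> {"name": "play_rows", "arguments": {"series": [{"tx":0.0005,"ty":0.0004,"tz":-0.02,"turn":0.0},{"tx":0.0,"ty":0.0,"tz":-0.02,"turn":0.0},{"tx":0.0,"ty":0.0,"tz":-0.02,"turn":0.0},{"tx":0.0,"ty":0.0,"tz":-0.02,"turn":0.0},{"tx":0.0,"ty":0.0,"tz":0.0,"turn":0.0},{"tx":0.0,"ty":0.0,"tz":0.0,"turn":0.0},{"tx":0.0,"ty":0.0,"tz":0.0,"turn":0.0},{"tx":0.0,"ty":0.0,"tz":0.0,"turn":0.0}]}}

```text
time_s: 20.05
position: [0.5945, -0.2934, 0.1824]
tcp_rot: [[0.964, 0.266, 0.002], [0.266, -0.964, -0.001], [0.002, 0.002, -1.0]]
force: [0.3, 0.3, -2.6]
opening: 0.571
```

```bash
python3 - <<'E'
from h import *
cap("wrist","w18")
E
python3 st.py; python3 ov.py w18 .5943 -.2932 .182 15.45
```

```text
20.1 [ 0.5943 -0.2933  0.1823] tip 0.1126 [ 0.29 -0.7  -1.23] [ 0.029 -0.087 -0.017] [0.9639 0.2664] [-35.9  40.4  81.6  -0.   57.9 -51.4]
```

View pics/w18ov.png

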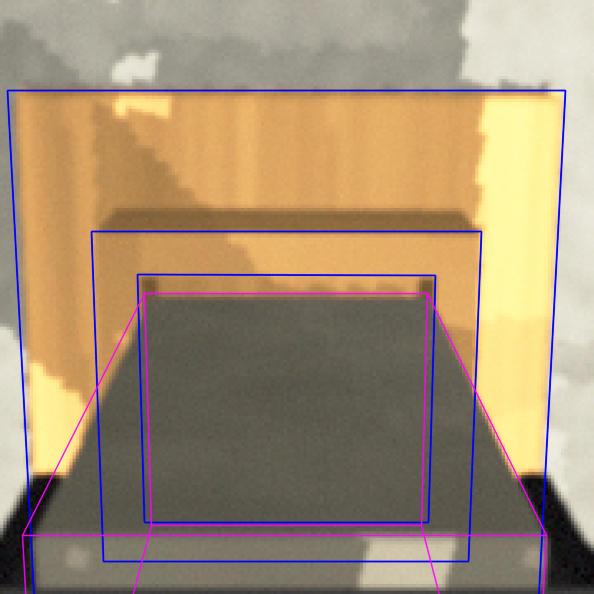

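>>> {"name": "play_rows", "arguments": {"series": [{"tx":-0.0004,"ty":0.0,"tz":-0.003,"turn":0.0},{"tx":0.0,"ty":0.0,"tz":-0.003,"turn":0.0},{"tx":0.0,"ty":0.0,"tz":-0.003,"turn":0.0},{"tx":0.0,"ty":0.0,"tz":-0.003,"turn":0.0},{"tx":0.0,"ty":0.0,"tz":0.0,"turn":0.0}]}}

```text
time_s: 20.6
position: [0.5933, -0.2928, 0.1708]
tcp_rot: [[0.964, 0.266, -0.001], [0.266, -0.964, 0.001], [-0.001, -0.001, -1.0]]
force: [-1.0, 0.8, -1.9]
opening: 0.574
```

>>> {"name": "play_rows", "arguments": {"series": [{"tx":0.0,"ty":0.0,"tz":-0.003,"turn":0.0},{"tx":0.0,"ty":0.0,"tz":-0.003,"turn":0.0},{"tx":0.0,"ty":0.0,"tz":-0.003,"turn":0.0},{"tx":0.0,"ty":0.0,"tz":0.0,"turn":0.0}]}}

```text
time_s: 21.0
position: [0.5933, -0.2928, 0.1638]
tcp_rot: [[0.964, 0.266, -0.001], [0.266, -0.964, 0.001], [-0.001, -0.001, -1.0]]
force: [0.2, 0.2, -1.3]
opening: 0.575
```

>>> {"name": "play_rows", "arguments": {"series": [{"tx":0.0,"ty":0.0,"tz":-0.003,"turn":0.0},{"tx":0.0,"ty":0.0,"tz":-0.003,"turn":0.0},{"tx":0.0,"ty":0.0,"tz":-0.003,"turn":0.0},{"tx":0.0,"ty":0.0,"tz":0.0,"turn":0.0}]}}

```text
time_s: 21.4
position: [0.5934, -0.2928, 0.1566]
tcp_rot: [[0.964, 0.266, -0.001], [0.266, -0.964, 0.001], [-0.001, -0.001, -1.0]]
force: [-0.0, 0.1, -2.0]
opening: 0.565
```

>>> {"name": "play_rows", "arguments": {"series": [{"tx":0.0,"ty":0.0,"tz":-0.003,"turn":0.0},{"tx":0.0,"ty":0.0,"tz":-0.003,"turn":0.0},{"tx":0.0,"ty":0.0,"tz":0.0,"turn":0.0}]}}

```text
time_s: 21.7
position: [0.5934, -0.2929, 0.1519]
tcp_rot: [[0.964, 0.266, -0.001], [0.266, -0.964, 0.0], [-0.0, -0.001, -1.0]]
force: [0.3, 0.9, -2.6]
opening: 0.577
```

Now the last 6 mm, slowly.

>>> {"name": "play_rows", "arguments": {"series": [{"tx":0.0,"ty":0.0,"tz":-0.002,"turn":0.0},{"tx":0.0,"ty":0.0,"tz":-0.002,"turn":0.0},{"tx":0.0,"ty":0.0,"tz":-0.00125,"turn":0.0},{"tx":0.0,"ty":0.0,"tz":0.0,"turn":0.0}]}}

```text
time_s: 22.1
position: [0.5935, -0.2929, 0.1479]
tcp_rot: [[0.964, 0.266, -0.0], [0.266, -0.964, 0.0], [-0.0, -0.0, -1.0]]
force: [0.1, -0.5, -1.6]
opening: 0.573
```

>>> {"name": "play_rows", "arguments": {"series": [{"tx":0.0,"ty":0.0,"tz":-0.00125,"turn":0.0},{"tx":0.0,"ty":0.0,"tz":0.0,"turn":0.0}]}}

```text
time_s: 22.3
position: [0.5935, -0.293, 0.147]
tcp_rot: [[0.964, 0.266, -0.0], [0.266, -0.964, 0.0], [-0.0, -0.0, -1.0]]
force: [-0.0, 0.1, -2.1]
opening: 0.573
```

>>> {"name": "play_rows", "arguments": {"series": [{"tx":0.0,"ty":0.0,"tz":-0.00075,"turn":0.0},{"tx":0.0,"ty":0.0,"tz":0.0,"turn":0.0}]}}

```text
time_s: 22.5
position: [0.5935, -0.293, 0.1464]
tcp_rot: [[0.964, 0.266, -0.0], [0.266, -0.964, 0.0], [-0.0, -0.0, -1.0]]
force: [-0.6, -0.3, -1.5]
opening: 0.569
```

>>> {"name": "play_rows", "arguments": {"series": [{"tx":0.0,"ty":0.0,"tz":-0.00075,"turn":0.0},{"tx":0.0,"ty":0.0,"tz":0.0,"turn":0.0},{"tx":0.0,"ty":0.0,"tz":0.0,"turn":0.0}]}}

```text
time_s: 22.8
position: [0.5936, -0.293, 0.1459]
tcp_rot: [[0.964, 0.266, -0.0], [0.266, -0.964, -0.0], [-0.0, 0.0, -1.0]]
force: [0.2, -0.2, -2.1]
opening: 0.572
```

>>> {"name": "play_rows", "arguments": {"series": [{"tx":0.0,"ty":0.0,"tz":-0.0006,"turn":0.0},{"tx":0.0,"ty":0.0,"tz":0.0,"turn":0.0},{"tx":0.0,"ty":0.0,"tz":0.0,"turn":0.0}]}}

```text
time_s: 23.1
position: [0.5936, -0.293, 0.1459]
tcp_rot: [[0.964, 0.266, 0.0], [0.266, -0.964, -0.0], [0.0, 0.0, -1.0]]
force: [-0.7, 0.7, 1.9]
opening: 0.572
```

>>> {"name": "play_rows", "arguments": {"series": [{"tx":0.0,"ty":0.0,"tz":0.0,"turn":0.0},{"tx":0.0,"ty":0.0,"tz":0.0,"turn":0.0},{"tx":0.0,"ty":0.0,"tz":0.0,"turn":0.0},{"tx":0.0,"ty":0.0,"tz":0.0,"turn":0.0},{"tx":0.0,"ty":0.0,"tz":0.0,"turn":0.0},{"tx":0.0,"ty":0.0,"tz":0.0,"turn":0.0}], "gripper": 0.8}}

```text
time_s: 23.7
position: [0.5936, -0.293, 0.1453]
tcp_rot: [[0.964, 0.266, 0.0], [0.266, -0.964, -0.0], [0.0, 0.0, -1.0]]
force: [-0.1, -0.3, 0.7]
opening: 0.799
```

>>> {"name": "play_rows", "arguments": {"series": [{"tx":0.0,"ty":0.0,"tz":0.01,"turn":0.0},{"tx":0.0,"ty":0.0,"tz":0.02,"turn":0.0},{"tx":0.0,"ty":0.0,"tz":0.04,"turn":0.0},{"tx":0.0,"ty":0.0,"tz":0.05,"turn":0.0},{"tx":-0.01,"ty":-0.03,"tz":0.05,"turn":0.0},{"tx":-0.01,"ty":-0.03,"tz":0.05,"turn":0.0},{"tx":-0.01,"ty":-0.03,"tz":0.0,"turn":0.0},{"tx":0.0,"ty":0.0,"tz":0.0,"turn":0.0},{"tx":0.0,"ty":0.0,"tz":0.0,"turn":0.0},{"tx":0.0,"ty":0.0,"tz":0.0,"turn":0.0}]}}

```text
time_s: 24.7
position: [0.5694, -0.3638, 0.321]
tcp_rot: [[0.964, 0.267, -0.001], [0.267, -0.964, 0.002], [-0.001, -0.002, -1.0]]
force: [-0.0, 0.2, -0.7]
opening: 0.8
```

```bash
python3 - <<'E'
from h import *
for n in("wrist","scene","top"): cap(n,n[0]+"20")
b=cv2.imread("pics/s20.png");cv2.imwrite("pics/s20c.png",cv2.resize(b[150:310,160:400],None,fx=3.3,fy=3.3,interpolation=3))
E
python3 st.py
```

```text
24.85 [ 0.5698 -0.3638  0.3207] tip 0.251 [0.17 0.54 0.19] [-0.001 -0.111  0.023] [0.9635 0.2675] [-42.   32.8  72.2   0.   75.  -57.5]
```

View pics/s20c.png

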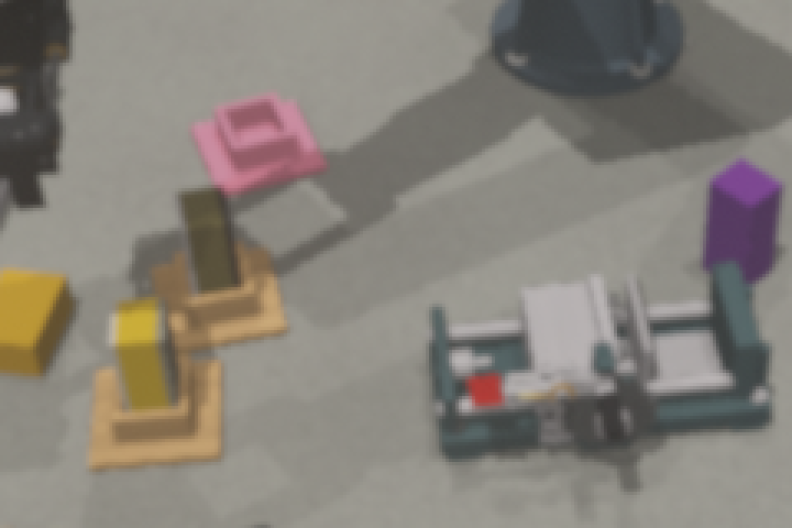

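View pics/w20.png

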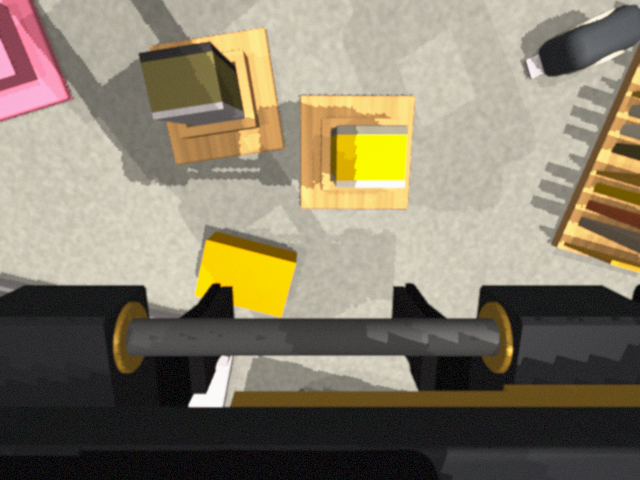

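View pics/t20.png

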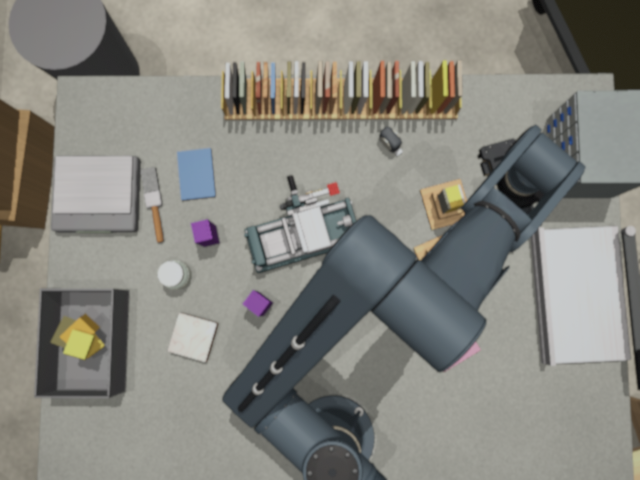

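```bash
python3 - <<'E'
from h import *
c=load("w20"); im=cv2.imread("pics/w20.png"); o=(290,80); im=cv2.resize(im[80:220,290:430],None,fx=4.2,fy=4.2,interpolation=3)
R,t=pose(.5936,-.293,15.45); lines(im,c,R,t,(-25,25,-22,22,10,120),(255,0,255),4.2,o)
cv2.imwrite("pics/w20ov.png",im)
E
```

```text
(no output)
```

View pics/w20ov.png

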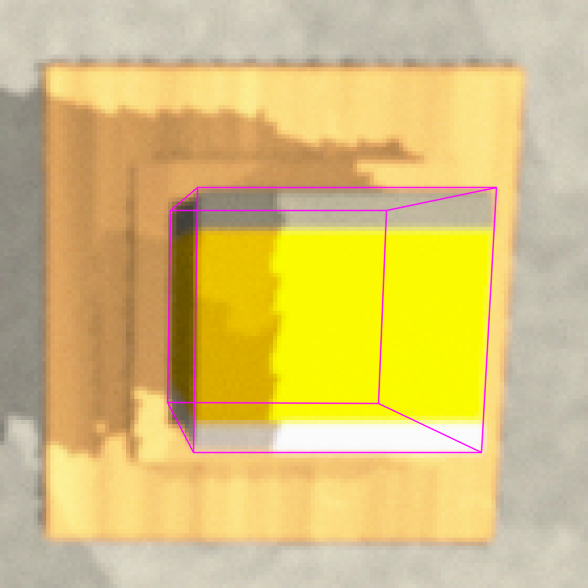

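The sample matches the model standing with its top at z = 120 mm, so it is seated on the pocket floor. The gripper is clear.

```bash
python3 -c "
from rig import bot
print(bot.hand_in())"
```

```text
the job is handed in; nothing more can be done
None
```

The yellow-cored sample is standing in the empty wooden holder, right down in its pocket, and the job is handed in. It took about 25 s of the 67 s allowed.

- **Releasing the clamp:** I felt for the red tab and met it with the fingertips at about z 113 mm. That is 4 to 9 mm higher than the cameras had suggested. I pressed about 10.5 mm further down in steps of 1 mm or less. The readings I took stayed at or below about 8 N while lifting the pawl and about 7.5 N in total while holding it.
- **Jaw travel:** I held the tab until two pictures 0.85 s apart showed the jaw no longer moving. By my pixel estimate it had backed off about 27 mm, which fits its full 28 mm.
- **Moving the sample:** I gripped it by its two x sides (opening about 50 mm), lifted it clear and lowered it into the pocket without any snag. The fingers felt the floor at about 2 N before I let go.

**Last checks:**
- **Seating:** The final wrist picture matches the sample standing upright with its top at z 120 mm.
- **Clearance:** The gripper was well clear of everything.
- **Other objects:** I only compared their places by eye in the last pictures. The arm hid part of the top view, but the scene and wrist views showed the objects there in place.

**Unexpected:** While I held the tab, a sideways force of up to about 6 N built up at the fingertips. I put it down to friction as the tab swings on its pivot. It dropped to zero when I lifted off. I read forces only at the end of each move, so brief peaks between readings would not show.

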